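# Mix the settled bottles on the tilting rocker

### The arm

A 6-joint arm with a two-finger parallel gripper is mounted at the origin on a cart in front of the work surface, level with it; the furniture and walls round the work are solid. World frame = base frame: x ahead of the robot, y to its left, z up, the work surface at z = 0. Lengths are in m, angles in rad, forces in N, time in s.
With the tool pointing down it reaches from about 0.225 to 0.725 m from the base axis. Payload 3.1 kg.
Tool frame: the origin (TCP) lies on the centre line of the jaws, within the pads' length; the fingertips stand 25 mm ahead of it and the grasp point (between the pads) lies 6 mm ahead of it; z points along the fingers, y is the line along which they close (so a half turn about z gives the same grasp; the last joint's range is limited). The gripper opens to 85 mm and grips with 20 to 120 N. Pads are 22 mm wide; open, the fingers measure 114 mm over their backs; the gripper's body (76 mm by 85 mm) begins 54 mm behind the grasp point. The pads swing forward as they close: fully open they stand 13 mm farther back than shut.
Start: joints at [-1.422, 0.048, 0.099, 1.622, 0, 1.443], TCP at [0.143, -0.505, 0.256] pointing down, gripper open.
Joint ranges: [-2.91, 2.91], [-0.99, 1.94], [-1.21, 1.42], [-2.12, 2.29], [-1.49, 1.47], [-3.14, 3.14]. Speed limits (rad/s): [2.79, 2.79, 3.14, 3.14, 3.14, 3.14].

### API

Orientations are given as a unit quaternion [x, y, z, w].
In Python, from rig import env gives the robot as it stands.
- The arm moves only by the tool carry_out, never from a script. Its arguments are lists of equal length, an entry for each row: "slide": the shift along the tool's x, y, z in units of 25 mm (1.0 is 25 mm), a list of three; "spin": the turn about the tool's z in units of 5 degrees (1.0 is 5 degrees). A call has 1 to 20 rows; each row shifts and turns the commanded pose from where the row before left it, along the tool's axes as they then stand; what a row does not reach is not made up. A row lasts 1/10 s, in which the tool goes at most 50 mm and 8.59 degrees, less where a joint would pass 70% of its speed; a pose out of reach is approached as far as the arm can. A call is refused whole if a number of a shift passes 1 or a number of a turn 1, either way. A call with a gripper value outside its range is refused whole. "jaw" is the opening, from -1 (shut) to 1 (fully open), set as the call begins (left out, the last holds). The fingers move at their own pace and stop on an object; "newtons" is the grip in N (left out, the last holds). Time passes only in rows, so rows that do not move let the fingers close. It gives the time, the measured TCP pose, the force, the opening and the grip force at its end, in the units of the state.
- env.get_obs(): the state, without advancing time (a new reading comes with each control period).
- env.grab_frame(name): name is "side" or "top"; returns the picture (420x560x3 uint8, blue, green, red); there is no depth.
- env.get_calibration(name): a dict with "fx", "fy", "cx", "cy" (pixels), "distortion" ([k1, k2, p1, p2, k3] as OpenCV has them; the pictures are not rectified), "view" (4x4, takes a point from world to camera coordinates). Camera axes: x right, y down, z forward; pixel columns grow to the right and rows downward; lengths in m; the calibration is good to about 2 mm. A picture is of the moment at which its call begins. get_calibration takes no time and is no camera call.
- env.hand_in(): hands the job in; it is judged then, once.
The state is a dict: "clock": time; "joint_pos": joint angles; "joint_velocities": joint speeds; "joint_torque": joint torques, N m; "tcp_pos": TCP position; "tool_rot": TCP orientation; "force": force on the tool from outside, world axes, zero at the start; "ft_torque": the same for the moment, N m; "grip_width": finger opening in m; "finger_force": force on a finger pad.
Only numpy, scipy, OpenCV 4.12 (cv2) and the standard library are available. Lean on these libraries where they do the work, as an engineer would, in place of code of your own. Each camera call takes 0.05 s, during which the arm holds its last target. There are 200 camera calls.

### The job

Set the bottle rocker's cradle level with its lever and stand every blue-capped dark bottle (two or three are about, some fallen over) upright in the cradle, one to a bay. Then mix them: lift the lever until the loaded cradle is tipped 30 degrees, keep it there two seconds, push the lever down to 30 degrees the other way, keep it two seconds, and bring the cradle back level, never tipping it beyond 45 degrees. At last stand all the bottles upright in the shallow white tray and leave the cradle empty and level.

Things in the scene. Friction and masses are not known exactly. Their poses are not given: they have to be found in the camera images.
- bottle_a: dark round bottle, paper label, blue screw cap, same as the other blue-capped ones: body 54 mm across up to 75 mm above its underside, cap 35 mm across, 96 mm high in all, 0.1 to 0.18 kg. Origin: centre of its underside; z: from underside to cap. Starts lying in front of the rocker, axis 27 mm above the bench, cap to the left or right. May be absent.
- bottle_b: dark round bottle, paper label, blue screw cap, same as the other blue-capped ones: body 54 mm across up to 75 mm above its underside, cap 35 mm across, 96 mm high in all, 0.1 to 0.18 kg. Origin: centre of its underside; z: from underside to cap. Starts lying in front of the rocker, axis 27 mm above the bench, cap to the left or right. May be absent.
- bottle_c: dark round bottle, paper label, blue screw cap, same as the other blue-capped ones: body 54 mm across up to 75 mm above its underside, cap 35 mm across, 96 mm high in all, 0.1 to 0.18 kg. Origin: centre of its underside; z: from underside to cap. Starts standing in front of the tray on the 3 mm thick dark bench mat. May be absent.
- rocker: grey fixed stand: base plate 130 mm (x) by 272 mm (y), 10 mm thick; at y = +-122 mm end plates 56 mm wide, 8 thick, 135 high, carry the cradle on an axis along y, 110 mm above the stand's underside. On the -y plate a dial marks level and 30 degrees up and down. Origin: centre of its underside, z up; turned a little about z. Keep clear of the wire baskets hung behind (x > 0.7 m, 0.27 m up).
- cradle (a joint): tilt of the cradle, rad: 0 = level; positive = lever raised, the edge on the stand's -x side up, bottles lean to the stand's +x; negative = lever down; 30 degrees = 0.524. It turns to +-1.05 against friction (0.3 N m, about 3 N at the lever grip) and stays where it is left. Starts out of level.
- cradle_axis (a point): middle of the cradle, on the tilt axis (stand's y); the frame tilts with it, z up. Open aluminium box 74 mm (x) by 214 mm (y), 45 mm deep; rim at the height of the axis, inner floor 41 mm below it; walls and two dividers 4 mm thick: three bays in a row along y, each 66 mm square inside, centres at y = -70, 0, +70 mm.
- lever_grip (a point): middle of the lever's black round grip bar: 14 mm thick, 70 mm long, parallel to the tilt axis, 100 mm from it on the stand's -x side, 175 mm from the cradle's middle on the -y side, level with the axis at 0. The lever arm, 8 mm thick, joins the bar's inner end, 40 mm from this point. Fixed to the cradle; frame as cradle_axis.
- tray: fixed shallow white tray, 115 mm (x) by 230 mm (y) outside, walls 4 mm thick and 12 mm high, floor 4 mm thick. Origin: centre of its underside; z up; turned a little about z.
There are look-alikes about, which are no part of the job. What is shaped like the bottle_a but red is not meant.

How it is judged:
On the way, in this order (a step that is already met when the one before it is completed fails the run):
1. the cradle is level (within 4 degrees) and all bottles stand upright in its bays, let go (x of bottle_a in the frame of cradle_axis between -0.02 and 0.02 m and y of bottle_a in the frame of cradle_axis between -0.107 and 0.107 m and z of bottle_a in the frame of cradle_axis between -0.055 and -0.03 m and angle between each of bottle_a, bottle_b, bottle_c's own z axis and vertical below 0.14 rad and contact force between each of bottle_a, bottle_b, bottle_c and the fingers below 0.2 N and linear speed of each of bottle_a, bottle_b, bottle_c below 0.02 m/s and x of bottle_b in the frame of cradle_axis between -0.02 and 0.02 m and y of bottle_b in the frame of cradle_axis between -0.107 and 0.107 m and z of bottle_b in the frame of cradle_axis between -0.055 and -0.03 m and x of bottle_c in the frame of cradle_axis between -0.02 and 0.02 m and y of bottle_c in the frame of cradle_axis between -0.107 and 0.107 m and z of bottle_c in the frame of cradle_axis between -0.055 and -0.03 m and value of joint cradle between -0.07 and 0.07 rad), for 0.3 s.
2. with the bottles in it the cradle is tipped 30 degrees, lever up (within 5 degrees), and kept there for 1.5 s (x of bottle_a in the frame of cradle_axis between -0.035 and 0.035 m and y of bottle_a in the frame of cradle_axis between -0.107 and 0.107 m and z of bottle_a in the frame of cradle_axis between -0.055 and -0.01 m and x of bottle_b in the frame of cradle_axis between -0.035 and 0.035 m and y of bottle_b in the frame of cradle_axis between -0.107 and 0.107 m and z of bottle_b in the frame of cradle_axis between -0.055 and -0.01 m and x of bottle_c in the frame of cradle_axis between -0.035 and 0.035 m and y of bottle_c in the frame of cradle_axis between -0.107 and 0.107 m and z of bottle_c in the frame of cradle_axis between -0.055 and -0.01 m and value of joint cradle between 0.437 and 0.611 rad), for 1.5 s.
3. with the bottles in it the cradle is tipped 30 degrees, lever down (within 5 degrees), and kept there for 1.5 s (x of bottle_a in the frame of cradle_axis between -0.035 and 0.035 m and y of bottle_a in the frame of cradle_axis between -0.107 and 0.107 m and z of bottle_a in the frame of cradle_axis between -0.055 and -0.01 m and x of bottle_b in the frame of cradle_axis between -0.035 and 0.035 m and y of bottle_b in the frame of cradle_axis between -0.107 and 0.107 m and z of bottle_b in the frame of cradle_axis between -0.055 and -0.01 m and x of bottle_c in the frame of cradle_axis between -0.035 and 0.035 m and y of bottle_c in the frame of cradle_axis between -0.107 and 0.107 m and z of bottle_c in the frame of cradle_axis between -0.055 and -0.01 m and value of joint cradle between -0.611 and -0.437 rad), for 1.5 s.
4. the cradle is level again (within 4 degrees) with the bottles in it (x of bottle_a in the frame of cradle_axis between -0.035 and 0.035 m and y of bottle_a in the frame of cradle_axis between -0.107 and 0.107 m and z of bottle_a in the frame of cradle_axis between -0.055 and -0.01 m and x of bottle_b in the frame of cradle_axis between -0.035 and 0.035 m and y of bottle_b in the frame of cradle_axis between -0.107 and 0.107 m and z of bottle_b in the frame of cradle_axis between -0.055 and -0.01 m and x of bottle_c in the frame of cradle_axis between -0.035 and 0.035 m and y of bottle_c in the frame of cradle_axis between -0.107 and 0.107 m and z of bottle_c in the frame of cradle_axis between -0.055 and -0.01 m and value of joint cradle between -0.07 and 0.07 rad), for 0.3 s.
At the end, for the whole second after the job is handed in: every bottle present stands upright (within 8 degrees) on the tray's floor, inside its rim, released and at rest; the cradle is empty and level within 4 degrees (x of bottle_a in the frame of tray between -0.06 and 0.06 m and y of bottle_a in the frame of tray between -0.115 and 0.115 m and z of bottle_a in the frame of tray between -0.002 and 0.012 m and angle between each of bottle_a, bottle_b, bottle_c's own z axis and vertical below 0.14 rad and linear speed of each of bottle_a, bottle_b, bottle_c below 0.02 m/s and contact force between each of bottle_a, bottle_b, bottle_c and the fingers below 0.2 N and x of bottle_b in the frame of tray between -0.06 and 0.06 m and y of bottle_b in the frame of tray between -0.115 and 0.115 m and z of bottle_b in the frame of tray between -0.002 and 0.012 m and x of bottle_c in the frame of tray between -0.06 and 0.06 m and y of bottle_c in the frame of tray between -0.115 and 0.115 m and z of bottle_c in the frame of tray between -0.002 and 0.012 m and value of joint cradle between -0.07 and 0.07 rad); the robot touches nothing.
It fails at once if the cradle is tipped beyond 45 degrees (value of joint cradle above 0.8 rad or value of joint cradle below -0.8 rad).
Of bottle_a, bottle_b, bottle_c only 2 to 3 are there at a start; the rules pass over those that are not, and their reading is None.
At some moment in a run one of bottle_a, bottle_b, bottle_c may be knocked a few centimetres aside while the robot is not near it.
Once in a run the grip may slacken for a moment while it holds something.
It also fails if it takes over 210 s, if anything falls off the work surface, if the arm or the gripper's body presses on something with over 40 N, if the wrist force passes 120 N, or if a joint passes its speed limit or range.

## Working session

There is one attempt and no reset: what is moved stays moved. The work goes in short steps, Python scripts to look and compute and a tool call to move; the robot and the scene stay as the last step left them, time stands still between calls to the robot, and variables do not carry over. Pictures are saved under pics/ and viewed, at most 14 in all, crops included, and the job is handed in when it is done.

Besides the shell and the picture viewer there is one more tool, called after ">>>" as name(argument=value, ...) on one line, values as JSON. carry_out: Moves the arm, as the interface text tells. Its arguments: {"type":"object","properties":{"slide":{"type":"array","items":{"type":"array","items":{"type":"number"}}},"spin":{"type":"array","items":{"type":"number"}},"jaw":{"type":"number"},"newtons":{"type":"number"}},"required":["slide","spin"]}

```bash
mkdir -p pics; cat > h.py <<'E'
import numpy as np, cv2
from rig import env
def cal(n):
    c=env.get_calibration(n); K=np.array([[c['fx'],0,c['cx']],[0,c['fy'],c['cy']],[0,0,1.]]); return K,np.array(c['distortion'],float),np.array(c['view'])
def ray(n,uv):
    K,d,V=cal(n); p=cv2.undistortPoints(np.array([[uv]],float),K,d)[0,0]
    R=V[:3,:3]; o=-R.T@V[:3,3]; return o,R.T@np.array([p[0],p[1],1])
def atz(n,uv,z):
    o,r=ray(n,uv); return o+r*(z-o[2])/r[2]
def proj(n,P):
    K,d,V=cal(n); return cv2.projectPoints(np.array(P,float).reshape(-1,3),cv2.Rodrigues(V[:3,:3])[0],V[:3,3],K,d)[0][:,0]
def tri(a,b):
    o1,r1=ray('top',a); o2,r2=ray('side',b)
    s=np.linalg.lstsq(np.c_[r1,-r2],o2-o1,rcond=None)[0]; p,q=o1+r1*s[0],o2+r2*s[1]; return (p+q)/2,np.linalg.norm(p-q)
E
python3 - <<'E'
from h import *
np.set_printoptions(precision=3,suppress=True)
for n in('top','side'):
    f=env.grab_frame(n); cv2.imwrite(f'pics/{n}0.png',cv2.resize(f,(784,588),interpolation=cv2.INTER_CUBIC)); np.save(f'{n}0.npy',f)
    K,d,V=cal(n); print(n,K[0,0],d,-V[:3,:3].T@V[:3,3],V[:3,:3])
print(env.get_obs())
E
```

```text
top 439.7784942913451 [-0.047  0.     0.     0.     0.   ] [0.417 0.022 1.409] [[ 0.021 -1.     0.004]
 [-0.998 -0.021 -0.062]
 [ 0.062 -0.002 -0.998]]
side 389.9906009483774 [-0.059  0.     0.     0.     0.   ] [0.228 0.842 0.663] [[-0.948 -0.319 -0.014]
 [-0.167  0.532 -0.83 ]
 [ 0.273 -0.784 -0.558]]
{'clock': 0.1, 'joint_pos': array([-1.422,  0.049,  0.098,  1.622, -0.   ,  1.443]), 'joint_velocities': array([-0.002, -0.001,  0.002,  0.   ,  0.001,  0.001]), 'joint_torque': array([  0.003, -33.985,  32.094,   0.016,  -0.   ,   0.   ]), 'tcp_pos': array([ 0.143, -0.505,  0.255]), 'tool_rot': array([ 0.99 ,  0.138, -0.   , -0.001]), 'force': array([ 0.593,  0.717, -0.187]), 'ft_torque': array([0.033, 0.024, 0.059]), 'finger_force': 0.0, 'grip_width': 0.08505857670044323}
```

View pics/top0.png

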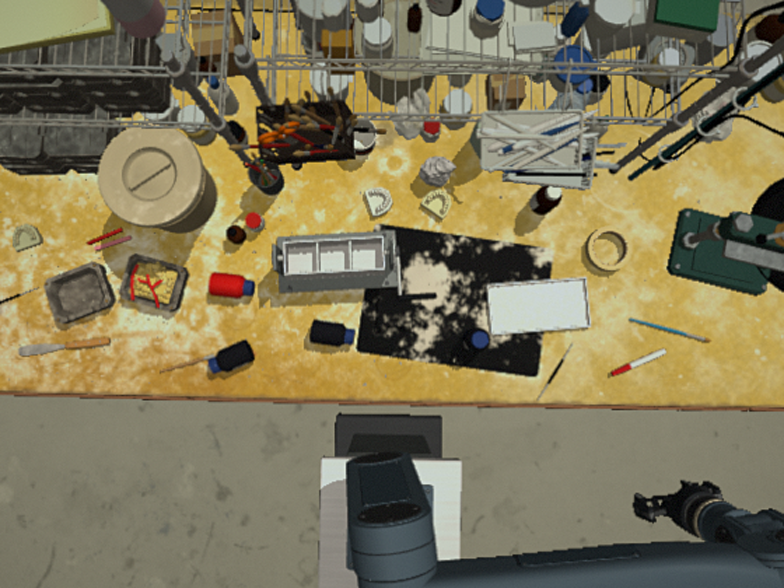

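View pics/side0.png

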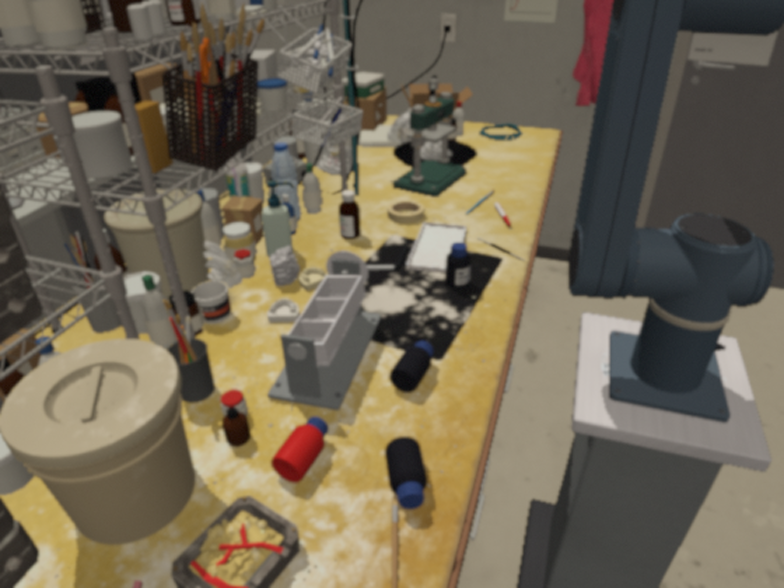

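Top picture (784-wide scale): dark bottles with a blue cap are at (331,333) lying, (232,357) lying, and (478,342) standing on the mat. The look-alikes are red at (232,285) and a clear or white cap at (548,198). The rocker is at (335,262), the lever bar at (420,296) and the tray at (539,306). I'll take enlarged crops to confirm this and measure.

```bash
python3 - <<'E'
from h import *
t=np.load('top0.npy'); s=np.load('side0.npy')
def crop(im,x,y,w,h,k,name):
    c=cv2.resize(im[y:y+h,x:x+w],None,fx=k,fy=k,interpolation=cv2.INTER_CUBIC)
    for i in range(0,w,20): cv2.putText(c,str(x+i),(i*k,8),0,.32,(0,255,0),1); cv2.line(c,(i*k,8),(i*k,14),(0,255,0),1)
    for j in range(0,h,20): cv2.putText(c,str(y+j),(0,j*k+4),0,.32,(0,255,0),1)
    cv2.imwrite(name,c)
crop(t,145,150,135,120,5,'pics/t1.png'); crop(t,250,170,180,110,4,'pics/t2.png'); crop(s,190,165,170,200,3,'pics/s1.png')
E
```

```text
(no output)
```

View pics/t1.png

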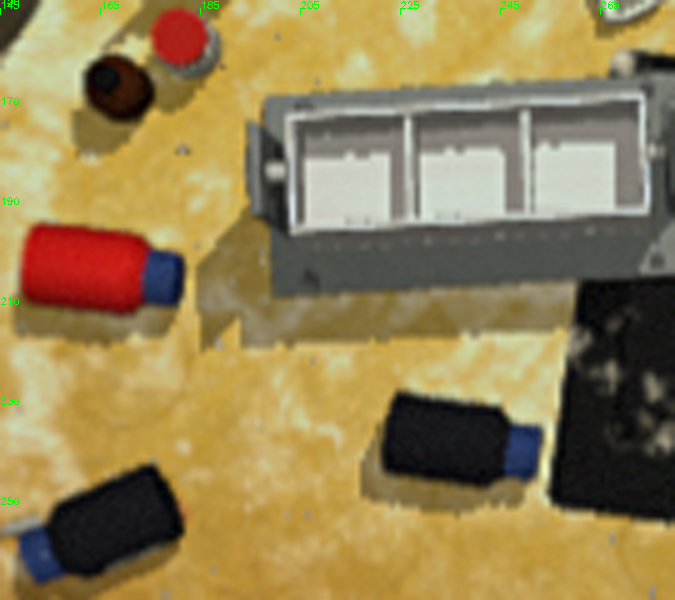

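View pics/t2.png

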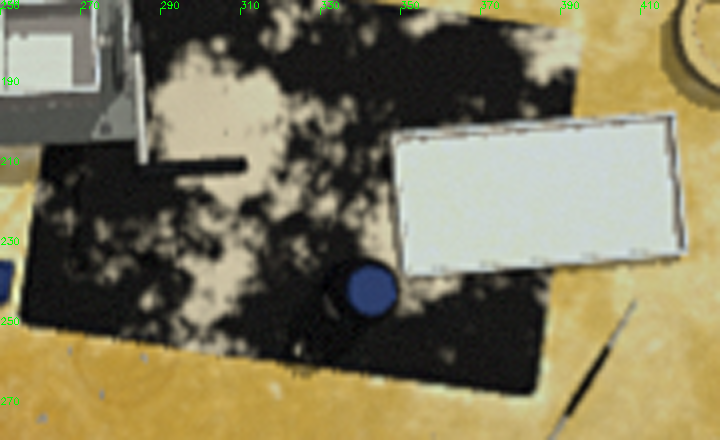

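View pics/s1.png

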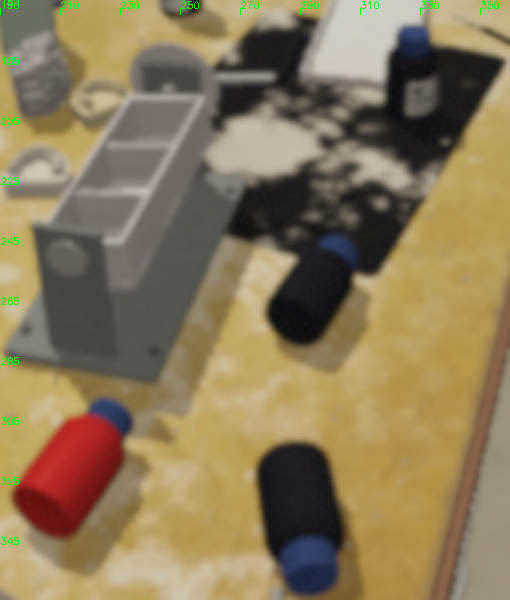

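```bash
python3 - <<'E'
from h import *
from scipy.optimize import least_squares
np.set_printoptions(precision=4,suppress=True)
print('tray',np.mean([atz('top',p,.012) for p in[(348.25,202.75),(418,198.75),(421.25,233),(350.5,238.75)]],0))
c=[atz('top',p,.012) for p in[(348.25,202.75),(418,198.75),(421.25,233),(350.5,238.75)]]
for i in range(4): d=c[(i+1)%4]-c[i]; print(np.linalg.norm(d),np.degrees(np.arctan2(d[1],d[0])))
print('c',atz('top',(343,242.75),.099), tri((343,242.75),(327.5,175.5)))
for n,a,b in(('a',(249.8,240.4),(222.6,237.2)),('b',(153.4,261),(178.6,248))):
    p=atz('top',a,.027);q=atz('top',b,.027);d=p-q; print(n,p,q,np.linalg.norm(d),np.degrees(np.arctan2(d[1],d[0])))
print('a side cap',atz('side',(303,248),.027),'b side cap',atz('side',(293,354),.027))
P=[('top',(202.4,172.4),'c',(37,107,0)),('top',(274,168.4),'c',(37,-107,0)),('top',(203.4,197),'c',(-37,107,0)),('top',(275,192.6),'c',(-37,-107,0)),
('top',(200,209.4),'s',(-65,136,10)),('side',(241.7,292.3),'s',(-65,136,8)),('side',(191.7,283.3),'s',(65,136,8)),('top',(311.3,211),'c',(-100,-210,0)),('side',(281.7,190.5),'c',(-100,-210,0)),
('side',(231,245.5),'c',(-37,107,0)),('side',(259,197),'c',(-37,-107,0))]
def pts(v):
    x,y,w,t=v;R=cv2.Rodrigues(np.array([0,0,w]))[0];T=cv2.Rodrigues(np.array([0,t,0]))[0];o=[]
    for n,uv,f,q in P:
        q=np.array(q)/1000.
        if f=='c': q=T@q+[0,0,.11]
        o.append(R@q+[x,y,0])
    return o
def res(v): return np.array([proj(P[i][0],p)[0]-P[i][1] for i,p in enumerate(pts(v))]).ravel()
for t0 in(.4,-.4):
    s=least_squares(res,[.55,.1,0,t0],loss='soft_l1'); print(s.x,s.cost); print(res(s.x).reshape(-1,2).tolist() if s.cost<100 else'')
E
```

```text
tray [ 0.504  -0.3299  0.012 ]
0.2253815932743795 -85.4654035385894
0.11019486571908811 -174.49108149052248
0.22798659308243582 95.74546558249499
0.11499877648315329 4.195648339532338
c [ 0.4229 -0.1838  0.099 ] (array([ 0.4241, -0.1841,  0.0955]), np.float64(0.002280392645484095))
a [0.4246 0.0976 0.027 ] [0.4328 0.1833 0.027 ] 0.08602846403397625 -95.47261704936204
b [0.3534 0.3987 0.027 ] [0.3959 0.3206 0.027 ] 0.08887835541080229 118.55313768380732
a side cap [0.4242 0.0887 0.027 ] b side cap [0.3565 0.4007 0.027 ]
[ 0.5961  0.1304  0.0816 -0.259 ] 17.305273173628848
[[-0.7150383449710489, -0.39536161084549803], [-0.12011325747624824, -0.7595859225214667], [0.4946496061507446, -0.3048616890117728], [0.3247336548601538, -0.22159381798496725], [-0.20580309032104083, -0.05279932344856775], [1.12108445747333, -1.004486550445563], [-0.5580751604568093, -1.1674846843056912], [-0.7347534302744521, -0.02400772145585961], [7.2090282418741936, -0.7460768579180126], [0.8088009851769016, 5.31079967725492], [-0.5140725593577145, 4.176875662850421]]
[ 0.5961  0.1304  0.0816 -0.259 ] 17.305273174351516
[[-0.7150381377961139, -0.3953594656727546], [-0.12011048422954218, -0.7595824933528093], [0.49465366868281535, -0.30486330530681016], [0.3247354032574208, -0.22159386427563277], [-0.2058014710530074, -0.05279884771798038], [1.1210858972173128, -1.0044879687654884], [-0.5580731178153542, -1.1674867662861175], [-0.734755710081572, -0.024012375846268696], [7.209020925562925, -0.7460433363205539], [0.8087995666165284, 5.310812515980615], [-0.5140730256644588, 4.176888074718761]]
```

```bash
python3 - <<'E'
from h import *
from scipy.optimize import least_squares
np.set_printoptions(precision=4,suppress=True)
P=[('top',(202.4,172.4),'c',(37,107,0)),('top',(274,168.4),'c',(37,-107,0)),('top',(203.4,197),'c',(-37,107,0)),('top',(275,192.6),'c',(-37,-107,0)),
('top',(200,209.4),'s',(-65,136,10)),('side',(241.7,292.3),'s',(-65,136,8)),('side',(191.7,283.3),'s',(65,136,8)),('top',(311.3,211),'c',(-100,-210,0)),('side',(281.7,190.5),'c',(-100,-135,0)),
('side',(230,245.5),'c',(-37,107,0)),('side',(259,197),'c',(-37,-107,0))]
def pts(v):
    x,y,w,t=v;R=cv2.Rodrigues(np.array([0,0,w]))[0];T=cv2.Rodrigues(np.array([0,t,0]))[0];o=[]
    for n,uv,f,q in P:
        q=np.array(q)/1000.
        if f=='c': q=T@q+[0,0,.11]
        o.append(R@q+[x,y,0])
    return o
def res(v): return np.array([proj(P[i][0],p)[0]-P[i][1] for i,p in enumerate(pts(v))]).ravel()
for t0 in(.4,-.4):
    s=least_squares(res,[.55,.1,0,t0],loss='soft_l1'); print(s.x,s.cost); print(res(s.x).reshape(-1,2))
x,y,w,t=s.x;R=cv2.Rodrigues(np.array([0,0,w]))[0]
print('lever',[ (R@[-.1*np.cos(k),-.175,.11+.1*np.sin(k)]+[x,y,0]).round(4) for k in(t,0,.524,-.524)])
print('bays',[(R@[0,b,.069]+[x,y,0]).round(4) for b in(-.07,0,.07)])
E
```

```text
[0.5959 0.1313 0.0775 0.1673] 3.992359881542842
[[-0.1593  0.0939]
 [-0.4058  0.0712]
 [-0.7235 -0.7388]
 [-0.0189 -0.4134]
 [-0.606  -0.1943]
 [ 0.7339 -0.6603]
 [-0.8872 -0.9965]
 [ 0.0556 -0.0958]
 [ 1.9048  0.0205]
 [ 1.196   0.2319]
 [-0.4561 -0.4957]]Traceback (most recent call last):
  File "<stdin>", line 16, in <module>
    return func(*args, **kwargs)
    result = trf(vector_fun.fun, vector_fun.jac, x0, f0, J0, lb, ub, ftol, xtol,
                 gtol, max_nfev, x_scale, loss_function, tr_solver,
                 tr_options.copy(), verbose, callback=callback_wrapped)
    return trf_no_bounds(
        fun, jac, x0, f0, J0, ftol, xtol, gtol, max_nfev, x_scale,
        loss_function, tr_solver, tr_options, verbose, callback=callback)
    J = jac(x)
    self._update_jac()
    ~~~~~~~~~~~~~~~~^^
    self.J = self.jac_wrapped(xp_copy(self.x), f0=self.f)
             ~~~~~~~~~~~~~~~~^^^^^^^^^^^^^^^^^^^^^^^^^^^^
    J, dct = approx_derivative(
             ~~~~~~~~~~~~~~~~~^
        self.fun,
        ^^^^^^^^^
    ...<2 lines>...
        **self.finite_diff_options,
        ^^^^^^^
[... 445 characters left out ...]
.args, **self.kwargs))
                      ~~~~~~~~^^^^^^^^^^^^^^^^^^^^^^^^^^^^^^
    return np.atleast_1d(self.fun(x))
                         ~~~~~~~~^^^
    return self.f(x, *self.args, **self.kwargs)
           ~~~~~~^^^^^^^^^^^^^^^^^^^^^^^^^^^^^^
  File "<stdin>", line 14, in res
  File "h.py", line 11, in proj
    K,d,V=cal(n); return cv2.projectPoints(np.array(P,float).reshape(-1,3),cv2.Rodrigues(V[:3,:3])[0],V[:3,3],K,d)[0][:,0]
          ~~~^^^
  File "h.py", line 4, in cal
    c=env.get_calibration(n); K=np.array([[c['fx'],0,c['cx']],[0,c['fy'],c['cy']],[0,0,1.]]); return K,np.array(c['distortion'],float),np.array(c['view'])
ValueError: time passes only in moves, steps and waits
```

>>> carry_out(slide=[[0,0,0],[0,0,0],[0,0,0],[0,0,0],[0,0,0],[0,0,0],[0,0,0],[0,0,0],[0,0,0],[0,0,0],[0,0,0],[0,0,0],[0,0,0],[0,0,0],[0,0,0],[0,0,0]], spin=[-1,-1,-1,-1,-1,-1,-1,-1,-1,-1,-1,-1,-1,-1,-1,-0.7], jaw=1, newtons=30)

```text
clock: 1.7
tcp_pos: [0.1434, -0.5047, 0.2556]
tool_rot: [0.679, 0.734, 0.0, -0.001]
force: [0.6, -0.1, -0.2]
grip_width: 0.0853
finger_force: 0.0
```

>>> carry_out(slide=[[1,0.95,0],[1,0.95,0],[1,0.95,0],[1,0.95,0],[1,0.95,0],[1,0.95,0],[1,0.95,0],[1,0.95,0],[1,0.95,0],[1,0.95,0],[1,0.95,0],[1,0.95,0],[1,0.95,0],[1,0.95,0],[1,0.95,0],[1,0.95,0],[0,0,0],[0,0,0]], spin=[0,0,0,0,0,0,0,0,0,0,0,0,0,0,0,0,0,0])

```text
clock: 3.5
tcp_pos: [0.4917, -0.0767, 0.2556]
tool_rot: [0.679, 0.734, -0.001, -0.001]
force: [0.5, 0.9, 0.1]
grip_width: 0.0854
finger_force: 0.0
```

```bash
cat >> h.py <<'E'
def plan(x,y,z,yaw=None):
    o=env.get_obs(); p=o['tcp_pos']; q=o['tool_rot']; a=2*np.arctan2(q[1],q[0])
    d=np.array([x,y,z])-p; c,s=np.cos(a),np.sin(a)
    u=np.array([c*d[0]+s*d[1],s*d[0]-c*d[1],-d[2]])/.025
    print('t%.1f tcp'%o['clock'],p.round(4),'yaw %.1f'%np.degrees(a),'tool units',u.round(2),'w %.3f f %.1f'%(o['grip_width'],o['finger_force']),'F',o['force'].round(1), 'spin %.2f'%(((np.degrees(a)-yaw+90)%180-90)/5) if yaw is not None else '', 'j6 %.2f'%o['joint_pos'][5])
E
python3 -c "
from h import *
plan(.511,-.0508,.1326,94.4)"
```

```text
t3.5 tcp [ 0.4917 -0.0767  0.2556] yaw 94.5 tool units [0.97 0.85 4.92] w 0.085 f 0.0 F [0.5 0.9 0.1] spin 0.01 j6 1.20
```

>>> carry_out(slide=[[0.97,0.85,0],[0,0,1],[0,0,1],[0,0,1],[0,0,1],[0,0,0.9],[0,0,0],[0,0,0]], spin=[0,0,0,0,0,0,0,0])

```text
clock: 4.3
tcp_pos: [0.5105, -0.0523, 0.1338]
tool_rot: [0.68, 0.733, -0.0, -0.0]
force: [-0.9, -0.5, -0.1]
grip_width: 0.0854
finger_force: 0.0
```

>>> carry_out(slide=[[0,0,0],[0,0,0],[0,0,0],[0,0,0],[0,0,0],[0,0,0],[0,0,0],[0,0,0]], spin=[0,0,0,0,0,0,0,0], jaw=-1)

```text
clock: 5.1
tcp_pos: [0.5115, -0.0515, 0.1342]
tool_rot: [0.68, 0.734, 0.0, 0.0]
force: [-1.1, -0.1, 2.6]
grip_width: 0.0131
finger_force: 29.2
```

>>> carry_out(slide=[[0,-0.02,0.22],[0,-0.02,0.22],[0,-0.02,0.22],[0,0,0],[0,0,0],[0,0,0]], spin=[0,0,0,0,0,0])

```text
clock: 5.7
tcp_pos: [0.5105, -0.0516, 0.1172]
tool_rot: [0.68, 0.733, 0.001, 0.0]
force: [2.6, 0.3, 0.3]
grip_width: 0.0126
finger_force: 29.7
```

```bash
python3 - <<'E'
from h import *
np.set_printoptions(precision=1,suppress=True)
s=env.grab_frame('side');t=env.grab_frame('top')
a=cv2.resize(s[170:300,190:330],None,fx=4,fy=4,interpolation=cv2.INTER_CUBIC)
R=cv2.Rodrigues(np.array([0,0,.0775]))[0]
pt=[]
for tt,col in((0,(0,255,0)),(.167,(0,0,255)),):
    T=cv2.Rodrigues(np.array([0,tt,0]))[0]
    q=[R@(T@np.array(k)/1000+[0,0,.11])+[.5959,.1313,0] for k in[(37,107,0),(-37,107,0),(-37,-107,0),(37,-107,0)]]
    u=proj('side',q); cv2.polylines(a,[((u-[190,170])*4+2).astype(int)],True,col,1)
cv2.imwrite('pics/s2.png',a)
E
```

```text
Traceback (most recent call last):
cv2.error: OpenCV(4.12.0) /io/opencv/modules/calib3d/src/calibration_base.cpp:151: error: (-210:Unsupported format or combination of formats) The matrices must have 32f or 64f data type in function 'Rodrigues'
```

```bash
cat >> h.py <<'E'
def rim(n,im,x0,y0,w,h,k,name,tilts=(0.,)):
    a=cv2.resize(im[y0:y0+h,x0:x0+w],None,fx=k,fy=k,interpolation=cv2.INTER_CUBIC)
    R=cv2.Rodrigues(np.array([0,0,.0775]))[0]
    for tt,col in zip(tilts,((0,255,0),(0,0,255),(255,0,0))):
        T=cv2.Rodrigues(np.array([0,float(tt),0]))[0]
        q=[R@(T@np.array(p)/1000+[0,0,.11])+[.5959,.1313,0] for p in[(37,107,0),(-37,107,0),(-37,-107,0),(37,-107,0)]]
        cv2.polylines(a,[((proj(n,q)+.5-[x0,y0])*k).astype(int)],True,col,1)
    cv2.imwrite(name,a)
E
python3 - <<'E'
from h import *
s=env.grab_frame('side')
rim('side',s,190,170,140,130,4,'pics/s2.png',(0,.167))
E
```

```text
(no output)
```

View pics/s2.png

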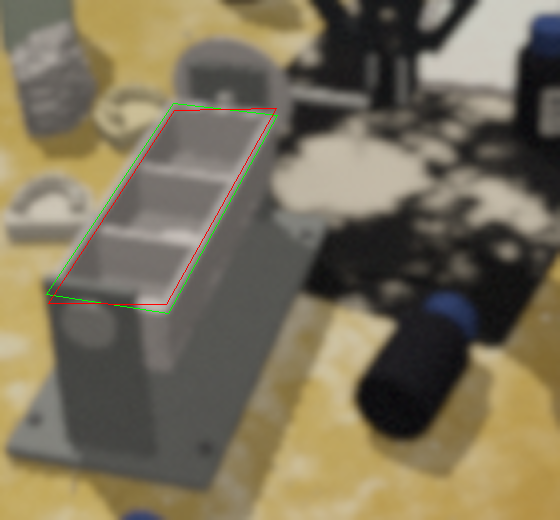

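Lever and cradle are close to level: the rim follows the green level outline. I'll check the lever arm itself more closely, since 4° is a tight tolerance.

```bash
python3 - <<'E'
from h import *
s=env.grab_frame('side');k=12;x0,y0,w,h=225,170,64,45
a=cv2.resize(s[y0:y0+h,x0:x0+w],None,fx=k,fy=k,interpolation=cv2.INTER_CUBIC)
R=cv2.Rodrigues(np.array([0,0,.0775]))[0]
for tt,col in((-.1,(255,0,0)),(0.,(0,255,0)),(.1,(0,0,255))):
    T=cv2.Rodrigues(np.array([0,tt,0]))[0]
    for y in(-135,-107):
        q=[R@(T@np.array(p)/1000+[0,0,.11])+[.5959,.1313,0] for p in([(-28,y,0),(-104,y,0)] if y==-135 else [(37,y,0),(-37,y,0)])]
        u=((proj('side',q)+.5-[x0,y0])*k).astype(int); cv2.line(a,u[0],u[1],col,1)
cv2.imwrite('pics/s3.png',a)
E
```

```text
(no output)
```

View pics/s3.png

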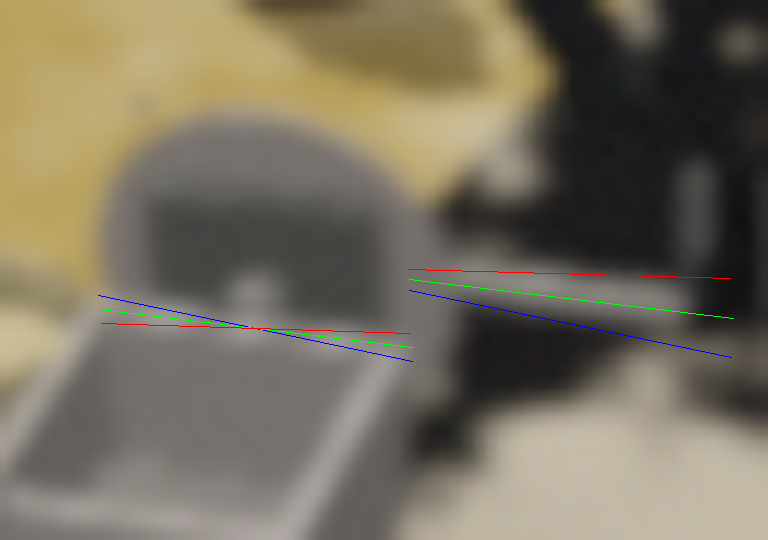

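Level to within about 0.03 rad. I'll release and move to the first lying bottle, measuring the fingertip reach on bare bench on the way.

>>> carry_out(slide=[[0,0,0],[0,0,0],[0,0,0],[0,0,0],[0,0,-0.5],[0,0,-1],[0,0,-1],[0,0,-1],[0,0,-1],[0,0,-0.8],[0.5,-0.93,0],[1,-0.92,0],[1,-0.92,0],[1,-0.92,0],[1,-0.92,0],[1,-0.92,0],[1,0,0],[0,0,0]], spin=[0,0,0,0,0,0,0,0,0,0,0,0,0,0,0,0,0,0], jaw=0.4)

```text
clock: 7.7
tcp_pos: [0.3589, 0.1018, 0.2512]
tool_rot: [0.678, 0.735, 0.001, 0.0]
force: [-0.1, -0.4, 0.3]
grip_width: 0.0597
finger_force: 0.0
```

>>> carry_out(slide=[[0,0,1],[0,0,1],[0,0,1],[0,0,1],[0,0,1],[0,0,1],[0,0,1],[0,0,0.8],[0,0,0],[0,0,0]], spin=[0,0,0,0,0,0,0,0,0,0], jaw=-0.18)

```text
clock: 8.7
tcp_pos: [0.3598, 0.0995, 0.0554]
tool_rot: [0.68, 0.733, -0.0, 0.0]
force: [-0.4, -0.2, 0.8]
grip_width: 0.0349
finger_force: 0.0
```

>>> carry_out(slide=[[0,0,0.3],[0,0,0.3],[0,0,0.2],[0,0,0.12],[0,0,0],[0,0,0]], spin=[0,0,0,0,0,0])

```text
clock: 9.3
tcp_pos: [0.3596, 0.0999, 0.0318]
tool_rot: [0.68, 0.734, -0.0, -0.0]
force: [-0.4, 0.1, -0.2]
grip_width: 0.0348
finger_force: 0.0
```

>>> carry_out(slide=[[0,0,0.1],[0,0,0],[0,0,0]], spin=[0,0,0])

```text
clock: 9.6
tcp_pos: [0.3596, 0.0999, 0.0293]
tool_rot: [0.68, 0.734, 0.0, -0.0]
force: [-0.5, 0.1, 0.2]
grip_width: 0.0348
finger_force: 0.0
```

>>> carry_out(slide=[[0,0,0.1],[0,0,0],[0,0,0]], spin=[0,0,0])

```text
clock: 9.9
tcp_pos: [0.3595, 0.0999, 0.0267]
tool_rot: [0.68, 0.733, -0.0, -0.0]
force: [0.1, 0.5, -0.5]
grip_width: 0.0356
finger_force: 0.0
```

>>> carry_out(slide=[[0,0,0.1],[0,0,0],[0,0,0]], spin=[0,0,0])

```text
clock: 10.2
tcp_pos: [0.3595, 0.0999, 0.0242]
tool_rot: [0.68, 0.733, -0.0, -0.0]
force: [-0.4, 0.0, 0.4]
grip_width: 0.0348
finger_force: 0.0
```

>>> carry_out(slide=[[0,0,0.1],[0,0,0],[0,0,0]], spin=[0,0,0])

```text
clock: 10.5
tcp_pos: [0.3597, 0.0999, 0.024]
tool_rot: [0.68, 0.734, -0.0, -0.0]
force: [-5.7, -0.6, 14.3]
grip_width: 0.0353
finger_force: 7.1
```

>>> carry_out(slide=[[0,0,0.1],[0,0,0],[0,0,0]], spin=[0,0,0])

```text
clock: 10.8
tcp_pos: [0.3598, 0.1, 0.024]
tool_rot: [0.68, 0.734, -0.0, 0.0]
force: [-12.8, -0.9, 28.5]
grip_width: 0.0349
finger_force: 14.7
```

>>> carry_out(slide=[[0,0,-0.5],[0,0,-1],[0,0,-1],[0,0,-1],[0,0,-1],[0,0,0],[0,0,0]], spin=[0,0,0,1,0.98,0,0], jaw=0.5)

```text
clock: 11.5
tcp_pos: [0.3601, 0.1, 0.1321]
tool_rot: [0.74, 0.672, 0.001, 0.0]
force: [0.1, -0.2, -0.1]
grip_width: 0.0644
finger_force: 0.0
```

```bash
python3 -c "
from h import *
plan(.4244,.095,.042,84.5)"
```

```text
t11.5 tcp [0.3601 0.1    0.1321] yaw 84.5 tool units [0.05 2.58 3.61] w 0.064 f 0.0 F [ 0.1 -0.2 -0.1] spin 0.00 j6 1.76
```

>>> carry_out(slide=[[0.05,0.9,0],[0,0.9,0],[0,0.78,0],[0,0,0],[0,0,1],[0,0,1],[0,0,1],[0,0,0.61],[0,0,0],[0,0,0]], spin=[0,0,0,0,0,0,0,0,0,0])

```text
clock: 12.5
tcp_pos: [0.4225, 0.0949, 0.0408]
tool_rot: [0.74, 0.672, -0.001, -0.001]
force: [0.5, 0.5, -0.4]
grip_width: 0.0643
finger_force: 0.0
```

>>> carry_out(slide=[[0,0,0],[0,0,0],[0,0,0],[0,0,0],[0,0,0],[0,0,0]], spin=[0,0,0,0,0,0], jaw=-1, newtons=20)

```text
clock: 13.1
tcp_pos: [0.4251, 0.0945, 0.0426]
tool_rot: [0.741, 0.672, 0.001, 0.001]
force: [0.5, -2.5, 4.7]
grip_width: 0.0345
finger_force: 21.9
```

>>> carry_out(slide=[[0,0,-0.4],[0,0,-0.4],[0,0,-0.4],[0,0,-0.4],[0,0,-0.4],[0,0,-0.4],[0,0,-0.4],[0,0,-0.4],[0,0,-0.4],[0,0,-0.4],[0,0,0],[0,0,0],[0,0,0]], spin=[0,0,0,0,0,0,0,0,0,0,0,0,0])

```text
clock: 14.4
tcp_pos: [0.4235, 0.0949, 0.141]
tool_rot: [0.74, 0.672, -0.0, -0.0]
force: [-0.2, -0.7, -0.9]
grip_width: 0.0341
finger_force: 20.4
```

```bash
python3 - <<'E'
from h import *
s=env.grab_frame('side'); t=env.grab_frame('top')
a=cv2.resize(s[180:330,230:370],None,fx=3,fy=3); b=cv2.resize(t[190:290,200:310],None,fx=3,fy=3)
c=np.zeros((450,750,3),np.uint8); c[:450,:420]=a; c[:300,420:750]=b; cv2.imwrite('pics/l1.png',c)
E
```

```text
(no output)
```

View pics/l1.png

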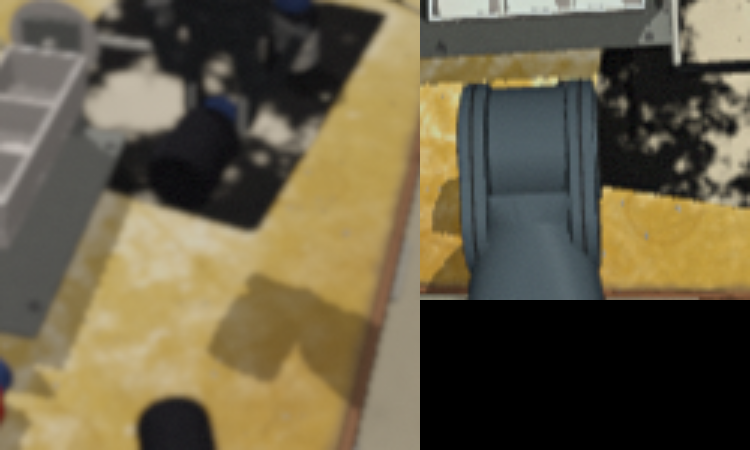

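The bottle hangs in the grip with its cap at crop pixel (220,108) and body end near (180,185), and its pitch isn't clear. I'll compute the pitch from the body-end pixel.

```bash
python3 - <<'E'
from h import *
e=np.radians(84.5)
for p in range(0,91,15):
    q=np.radians(p); d=np.array([np.cos(q)*np.cos(e),np.cos(q)*np.sin(e),-np.sin(q)])
    P=np.array([.4235,.095,.1265]); u=proj('side',[P,P+.088*d]); print(p,((u-[230,180])*3).round())
E
```

```text
0 [[220. 113.]
 [178. 175.]]
15 [[220. 113.]
 [179. 196.]]
30 [[220. 113.]
 [184. 211.]]
45 [[220. 113.]
 [190. 218.]]
60 [[220. 113.]
 [199. 218.]]
75 [[220. 113.]
 [208. 211.]]
90 [[220. 113.]
 [218. 198.]]
```

It's horizontal (pitch ≈ 0): the full-width line contact is holding it. I'll set it down and regrip only the last few mm of the cap, so that gravity can swing the body down.

>>> carry_out(slide=[[0,0,0.8],[0,0,0.8],[0,0,0.8],[0,0,0.8],[0,0,0.5],[0,0,0.24],[0,0,0],[0,0,0]], spin=[0,0,0,0,0,0,0,0])

```text
clock: 15.3
tcp_pos: [0.4246, 0.0951, 0.0437]
tool_rot: [0.74, 0.672, 0.001, 0.0]
force: [-1.1, -0.2, -1.3]
grip_width: 0.0343
finger_force: 20.3
```

>>> carry_out(slide=[[0,0,0],[0,0,0],[0,0,0],[0,0,0],[-0.28,0,0.05],[-0.28,0,0.05],[0,0,0],[0,0,0]], spin=[0,0,0,0,0,0,0,0], jaw=0.3)

```text
clock: 16.1
tcp_pos: [0.4224, 0.0807, 0.0404]
tool_rot: [0.741, 0.672, -0.0, -0.0]
force: [-0.9, -0.3, 0.5]
grip_width: 0.0555
finger_force: 0.0
```

>>> carry_out(slide=[[0,0,0],[0,0,0],[0,0,0],[0,0,0],[0,0,0],[0,0,0]], spin=[0,0,0,0,0,0], jaw=-1)

```text
clock: 16.7
tcp_pos: [0.4227, 0.0809, 0.0407]
tool_rot: [0.74, 0.672, -0.0, 0.0]
force: [-0.1, -0.8, 1.1]
grip_width: 0.0325
finger_force: 19.9
```

>>> carry_out(slide=[[0,0,-0.4],[0,0,-0.4],[0,0,-0.4],[0,0,-0.4],[0,0,-0.4],[0,0,-0.4],[0,0,-0.4],[0,0,-0.4],[0,0,-0.4],[0,0,-0.4],[0,0,0],[0,0,0],[0,0,0]], spin=[0,0,0,0,0,0,0,0,0,0,0,0,0])

```text
clock: 18.0
tcp_pos: [0.4222, 0.081, 0.14]
tool_rot: [0.74, 0.672, -0.0, -0.0]
force: [0.8, 0.8, -0.4]
grip_width: 0.0003
finger_force: 0.0
```

```bash
python3 - <<'E'
from h import *
s=env.grab_frame('side'); t=env.grab_frame('top')
a=cv2.resize(s[180:330,230:370],None,fx=3,fy=3); b=cv2.resize(t[190:290,200:310],None,fx=3,fy=3)
c=np.zeros((450,750,3),np.uint8); c[:450,:420]=a; c[:300,420:750]=b; cv2.imwrite('pics/l2.png',c)
o=env.get_obs(); P=o['tcp_pos']-[0,-.008,.0145]
e=np.radians(84.5)
for p in range(0,91,15):
    q=np.radians(p); d=np.array([np.cos(q)*np.cos(e),np.cos(q)*np.sin(e),-np.sin(q)])
    u=proj('side',[P,P+.092*d]); print(p,((u-[230,180])*3).round().tolist())
E
```

```text
0 [[224.0, 110.0], [180.0, 174.0]]
15 [[224.0, 110.0], [182.0, 197.0]]
30 [[224.0, 110.0], [186.0, 212.0]]
45 [[224.0, 110.0], [193.0, 220.0]]
60 [[224.0, 110.0], [202.0, 220.0]]
75 [[224.0, 110.0], [211.0, 213.0]]
90 [[224.0, 110.0], [222.0, 199.0]]
```

View pics/l2.png

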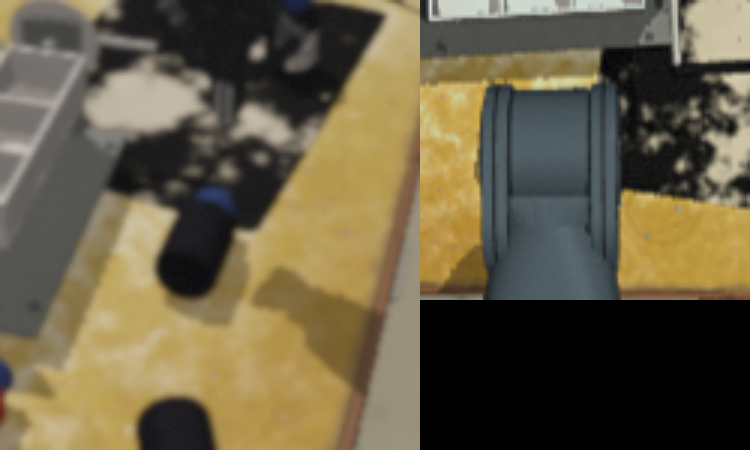

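It slipped off the tip: overlap was too small, and the bottle lies where it was. I'll retry with about 4 mm more overlap, lifting slowly.

>>> carry_out(slide=[[0,0,0],[0,0,0],[0,0,0],[0.16,0,0.8],[0,0,0.8],[0,0,0.8],[0,0,0.8],[0,0,0.5],[0,0,0.28],[0,0,0],[0,0,0]], spin=[0,0,0,0,0,0,0,0,0,0,0], jaw=0.5)

```text
clock: 19.2
tcp_pos: [0.4235, 0.085, 0.0417]
tool_rot: [0.74, 0.672, 0.0, 0.0]
force: [0.5, -0.3, 0.2]
grip_width: 0.0638
finger_force: 0.0
```

>>> carry_out(slide=[[0,0,0],[0,0,0],[0,0,0],[0,0,0],[0,0,0],[0,0,0]], spin=[0,0,0,0,0,0], jaw=-1)

```text
clock: 19.8
tcp_pos: [0.4238, 0.0847, 0.0417]
tool_rot: [0.741, 0.672, 0.0, 0.001]
force: [0.3, -2.2, 2.3]
grip_width: 0.034
finger_force: 21.1
```

>>> carry_out(slide=[[0,0,-0.3],[0,0,-0.3],[0,0,-0.3],[0,0,-0.3],[0,0,-0.3],[0,0,-0.3],[0,0,0],[0,0,0]], spin=[0,0,0,0,0,0,0,0])

```text
clock: 20.6
tcp_pos: [0.4232, 0.085, 0.0863]
tool_rot: [0.74, 0.672, 0.0, 0.0]
force: [0.2, -0.3, -2.7]
grip_width: 0.034
finger_force: 20.8
```

>>> carry_out(slide=[[0,0,-0.4],[0,0,-0.4],[0,0,-0.4],[0,0,-0.4],[0,0,-0.4],[0,0,0],[0,0,0]], spin=[0,0,0,0,0,0,0])

```text
clock: 21.3
tcp_pos: [0.4233, 0.085, 0.1365]
tool_rot: [0.74, 0.672, 0.0, 0.0]
force: [0.4, 0.5, -2.5]
grip_width: 0.034
finger_force: 20.8
```

```bash
cat >> h.py <<'E'
def asc(n,x0,y0,x1,y1,st=3):
    f=env.grab_frame(n)[y0:y1,x0:x1]; f=cv2.resize(f,None,fx=1/st,fy=1/st,interpolation=cv2.INTER_AREA).astype(int)
    for r in f: print(''.join('B' if p[0]>p[2]+25 else '#' if p.max()<45 else '+' if p.max()<90 else '.' for p in r))
def pit(L,yaw,off=(0,0),zo=.0145):
    P=env.get_obs()['tcp_pos']+[off[0],off[1],-zo]; e=np.radians(yaw)
    for p in range(0,91,30):
        q=np.radians(p); d=np.array([np.cos(q)*np.cos(e),np.cos(q)*np.sin(e),-np.sin(q)]); print(p,proj('side',[P,P+L*d]).round().tolist())
E
python3 - <<'E'
from h import *
asc('side',260,190,340,280,2); pit(.092,84.5,(0,.007))
E
```

```text
...+++########+..+##############++++++##
........+++####++###############+###++##
..+........+####+###############+###++##
.+###++++..+#########+++###########+++##
.+#####++..+########++..+#########++++##
.+####++...+#######+....+#########+.++##
.+#+++......+######+....+#########+++###
+++...........++###+...+################
#+..............++#+..+#+###############
+...............++++..+#++##############
.................++#..++++#############+
.................++#++++.++###########++
.................+++BBB++++##++#########
.................+###+BB+++#+..+#######+
................+######B++++....++##+++.
...............+########+++......+#+....
..............+##########+........+.....
.........++++############+..............
......+++################++++...........
+....+######################++..........
++...#####################++.++++++.....
+++++#####################+...+++++.....
++++#######################+++#+++......
++++###################++######+++......
++++##################+++######++.......
+++####################++#######........
++++#####+#####################+..
[... 187 characters left out ...]
....++######+...........
........................++#+............
........................................
........................................
........................................
........................................
........................................
........................................
........................................
........................................
........................................
........................................
........................................
........................................
0 [[304.0, 219.0], [289.0, 240.0]]
30 [[304.0, 219.0], [291.0, 253.0]]
60 [[304.0, 219.0], [297.0, 255.0]]
90 [[304.0, 219.0], [303.0, 248.0]]
```

It's held, still horizontal as far as the ASCII shows. New approach: trap the heel of the base against the fixed tray's low wall on bare bench and swing the cap end up in an arc, so the bottle pivots in the pads. First lift, turn and carry it there.

>>> carry_out(slide=[[0,0,-0.4],[0,0,-0.4],[0,0,-0.4],[0,0,-0.4],[0,0,-0.2],[0,0,0],[0,0,0],[0,0,0],[0,0,0],[0,0,0],[0,0,0],[0,0,0],[0,0,0],[0,0,0],[0,0,0],[0,0,0],[0,0,0],[0,0,0],[0,0,0],[0,0,0]], spin=[0,0,0,0.8,0.9,1,1,1,1,1,1,1,1,1,1,1,1,1,0.3,0])

```text
clock: 23.35
tcp_pos: [0.4232, 0.085, 0.1817]
tool_rot: [0.997, 0.083, 0.0, -0.0]
force: [-0.8, -0.0, -2.1]
grip_width: 0.0335
finger_force: 20.8
```

```bash
python3 -c "
from h import *
plan(.3454,-.3979,.18,4.6)"
```

```text
t23.4 tcp [0.4232 0.085  0.1817] yaw 9.5 tool units [-6.26 18.54  0.07] w 0.033 f 20.8 F [-0.8 -0.  -2.1] spin 0.98 j6 3.02
```

>>> carry_out(slide=[[-0.1,0.4,0],[-0.3,0.9,0],[-0.33,1,0],[-0.33,1,0],[-0.33,1,0],[-0.33,1,0],[-0.33,1,0],[-0.33,1,0],[-0.33,1,0],[-0.33,1,0],[-0.33,1,0],[-0.33,1,0],[-0.33,1,0],[-0.33,1,0],[-0.33,1,0],[-0.33,1,0],[-0.33,1,0],[-0.33,1,0],[-0.33,1,0],[-0.25,0.24,0]], spin=[0,0,0,0,0,0,0,0,0,0,0,0,0,0,0,0,0,0,0,0.98])

```text
clock: 25.35
tcp_pos: [0.3436, -0.401, 0.1809]
tool_rot: [0.999, 0.038, -0.0, 0.001]
force: [0.1, 0.5, -1.7]
grip_width: 0.0341
finger_force: 20.8
```

```bash
python3 - <<'E'
from h import *
plan(.3454,-.3979,.0465,4.6)
f=env.grab_frame('top'); 
P=env.get_obs()['tcp_pos']; print(proj('top',[P]),proj('side',[P]))
c=proj('side',[P])[0].astype(int)
s=env.grab_frame('side'); a=s[c[1]-60:c[1]+60,c[0]-70:c[0]+70]; t=proj('top',[P])[0].astype(int); b=f[t[1]-60:t[1]+60,t[0]-60:t[0]+70]
cv2.imwrite('pics/l3.png',cv2.resize(np.hstack([a,b]),None,fx=2.9,fy=2.9,interpolation=cv2.INTER_CUBIC)); print(a.shape,b.shape,c,t)
E
```

```text
t25.4 tcp [ 0.3436 -0.401   0.1809] yaw 4.4 tool units [ 0.08 -0.12  5.37] w 0.034 f 20.8 F [ 0.1  0.5 -1.7] spin -0.05 j6 2.08
[[424.55372662 272.89179752]] [[367.83095206 125.96501456]]
(120, 140, 3) (120, 130, 3) [367 125] [424 272]
```

View pics/l3.png

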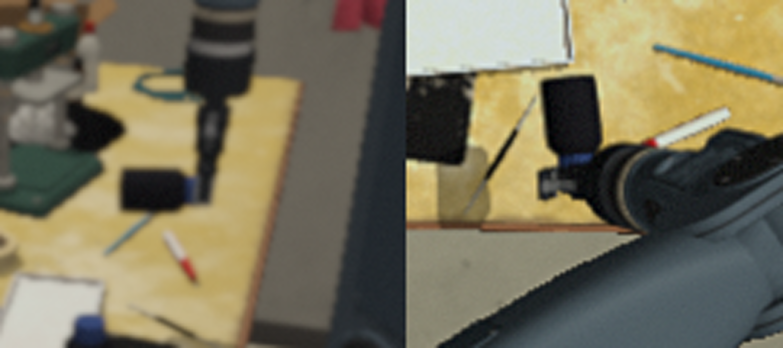

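Held horizontally, base toward +x. A thin stick lies under this spot, so I'll shift to the clear part of the wall, about 90 mm toward +y, and descend.

>>> carry_out(slide=[[0.07,-0.65,0],[0,-1,0],[0,-1,0],[0,-1,0],[0,0,0],[0,0,0.9],[0,0,0.9],[0,0,0.9],[0,0,0.9],[0,0,0.7],[0,0,0.5],[0,0,0.3],[0,0,0.2],[0,0,0],[0,0,0]], spin=[0,0,0,0,0,0,0,0,0,0,0,0,0,0,0])

```text
clock: 26.95
tcp_pos: [0.3397, -0.3074, 0.0494]
tool_rot: [0.999, 0.04, 0.0, 0.001]
force: [-0.3, 0.7, -1.6]
grip_width: 0.034
finger_force: 20.8
```

>>> carry_out(slide=[[0.1,0,0],[0.1,0,0],[0.1,0,0],[0,0,0]], spin=[0,0,0,0])

```text
clock: 27.35
tcp_pos: [0.3473, -0.3064, 0.0489]
tool_rot: [0.999, 0.04, 0.0, 0.0]
force: [0.9, 0.6, -1.0]
grip_width: 0.0337
finger_force: 20.9
```

>>> carry_out(slide=[[0.1,0,0],[0.1,0,0],[0,0,0]], spin=[0,0,0])

```text
clock: 27.65
tcp_pos: [0.3489, -0.3059, 0.048]
tool_rot: [0.999, 0.039, -0.004, 0.0]
force: [-7.2, -2.0, 0.8]
grip_width: 0.0337
finger_force: 21.1
```

>>> carry_out(slide=[[0.1,0,0],[0.1,0,0],[0,0,0]], spin=[0,0,0])

```text
clock: 27.95
tcp_pos: [0.3492, -0.3056, 0.0472]
tool_rot: [0.999, 0.038, -0.01, 0.0]
force: [-19.0, -2.8, 3.9]
grip_width: 0.0335
finger_force: 21.4
```

>>> carry_out(slide=[[0.05,0,-0.2],[0.05,0,-0.2],[0.07,0,-0.2],[0.09,0,-0.2],[0,0,0]], spin=[0,0,0,0,0])

```text
clock: 28.45
tcp_pos: [0.36, -0.3051, 0.0686]
tool_rot: [0.999, 0.039, -0.004, 0.0]
force: [-8.8, -0.5, 1.4]
grip_width: 0.034
finger_force: 27.2
```

```bash
python3 - <<'E'
from h import *
plan(.3454,-.3,.05)
P=env.get_obs()['tcp_pos'];c=proj('side',[P])[0].astype(int);print(c-[50,20])
asc('side',c[0]-50,c[1]-20,c[0]+20,c[1]+44,2)
pit(.092,4.4,(.007,0))
E
```

```text
t28.4 tcp [ 0.36   -0.3051  0.0686] yaw 4.5 tool units [-0.57 -0.25  0.74] w 0.034 f 27.2 F [-8.8 -0.5  1.4]  j6 2.22
[304 148]
........................##+##......
........................#++#+......
........................+++#+......
........................+++#+......
........................+++#.......
........................#+##.......
........................###+.......
........................+##........
........................###........
........................##+........
.................+++#+.+##+........
............++########BB+#+........
...........BBB+#######B++#.........
..........BBBBB#######++++.........
..........BBBBB########+++.........
..........BBBBB#######+............
.........+BBBBB#######.............
........+#+BB+########+............
........#################+.........
........##################+........
........##################.........
........######++#########+.........
.......+###+...+########+..........
.......+##+....+########...........
.......+##+....+#######+...........
.......+##+....+######+............
...++++###+...++######+............
..+#######+.+++######+.............
.+++++###############..............
+#++.+++############+..............
+#+++++#############...............
++++++##########++#+...............
0 [[352.0, 172.0], [324.0, 169.0]]
30 [[352.0, 172.0], [327.0, 182.0]]
60 [[352.0, 172.0], [337.0, 191.0]]
90 [[352.0, 172.0], [350.0, 196.0]]
```

>>> carry_out(slide=[[0.14,0,-0.2],[0.15,0,-0.2],[0.16,0,-0.2],[0.17,0,-0.19],[0,0,0]], spin=[0,0,0,0,0])

```text
clock: 29.0
tcp_pos: [0.3751, -0.3043, 0.0893]
tool_rot: [0.999, 0.039, -0.005, 0.001]
force: [-12.0, 0.0, 6.8]
grip_width: 0.0339
finger_force: 32.3
```

>>> carry_out(slide=[[0.18,0,-0.17],[0.19,0,-0.16],[0.2,0,-0.15],[0.2,0,-0.13],[0,0,0]], spin=[0,0,0,0,0])

```text
clock: 29.5
tcp_pos: [0.396, -0.3032, 0.1062]
tool_rot: [0.999, 0.039, -0.003, 0.002]
force: [-9.4, 0.3, 10.5]
grip_width: 0.0341
finger_force: 36.1
```

```bash
python3 - <<'E'
from h import *
plan(.3454,-.3,.05)
P=env.get_obs()['tcp_pos'];c=proj('side',[P])[0].astype(int);print(c-[50,20])
asc('side',c[0]-50,c[1]-20,c[0]+20,c[1]+50,2)
pit(.092,4.4,(.007,0))
E
```

```text
t29.5 tcp [ 0.396  -0.3032  0.1062] yaw 4.5 tool units [-2.01 -0.29  2.25] w 0.034 f 36.1 F [-9.4  0.3 10.5]  j6 2.28
[294 136]
..+++++++++............+#++#+......
......++++.............+#++#+......
........................+++#+......
........................+++#.......
.......................++++#.......
.......................+###+.......
.......................+###+.......
........................###........
........................###........
.......................+##+........
.......................+##+........
.......................+##+........
.....................+B+##.........
...................+#+B+#+.........
..................####++#+.........
.................+#####++..........
................+#######+..........
...............+########+..........
+.............+BBBB####+...........
..............BBBBBB##+............
..............BBBBBB#+.............
..............+BBBBB#..............
..............+BBBB+#+.............
.............+#+BB+######+++.......
.............#################+....
.............##################+...
.............##################....
.............######++#########+....
............+###+...+#########.....
++++........+##+....+########+.....
+++++.......+##+....+#######+......
++#++.......+##+....+#######.......
+++.....++++###+...++######+.......
.......+#######+.+++######+........
......+++++###############.........
0 [[342.0, 161.0], [314.0, 158.0]]
30 [[342.0, 161.0], [317.0, 171.0]]
60 [[342.0, 161.0], [327.0, 181.0]]
90 [[342.0, 161.0], [340.0, 185.0]]
```

>>> carry_out(slide=[[0.2,0,-0.11],[0.2,0,-0.09],[0.2,0,-0.06],[0.2,0,0],[0.1,0,0.05],[0,0,0]], spin=[0,0,0,0,0,0])

```text
clock: 30.15
tcp_pos: [0.4209, -0.302, 0.1151]
tool_rot: [0.999, 0.04, 0.001, 0.003]
force: [-7.8, 3.4, 21.3]
grip_width: 0.034
finger_force: 42.6
```

```bash
python3 - <<'E'
from h import *
plan(.3454,-.3,.05)
P=env.get_obs()['tcp_pos'];c=proj('side',[P])[0].astype(int);print(c-[50,20])
asc('side',c[0]-50,c[1]-20,c[0]+20,c[1]+50,2)
pit(.092,4.4,(.007,0))
E
```

```text
t30.1 tcp [ 0.4209 -0.302   0.1151] yaw 4.5 tool units [-3.   -0.32  2.6 ] w 0.034 f 42.6 F [-7.8  3.4 21.3]  j6 2.31
[287 133]
++++++++++++++++.......+++##+......
...++++++++++++........+++##.......
.......+++++++.........+++##.......
.......................+++##.......
.......................+++#+.......
.......................+###+.......
.......................+###........
.......................+##+........
.......................+##+........
.......................+##+........
.......................+##+........
.......................+#+.........
......................++#+.........
....................++++#+.........
...................+##++#+.........
...................####+++.........
...................######+.........
..................+######+.........
..................#######..........
.+++.............+#+B+##+..........
.+++.............+BBBBB++..........
##+..............BBBBBB+...........
###..............BBBBBB+...........
#++..............+BBBBB+...........
##...............+BBBBB##++++......
#+...............###+##########++..
#+..............+##################
#...............+#################+
#...............+#################+
#+..............####+++++########+.
#++.+++.........###+....+########..
##+++++.........###+....+#######+..
+++++##+........###....++#######...
...+++++.......+###....++######+...
++++++....++#######...++######+....
0 [[335.0, 157.0], [307.0, 155.0]]
30 [[335.0, 157.0], [310.0, 167.0]]
60 [[335.0, 157.0], [320.0, 177.0]]
90 [[335.0, 157.0], [333.0, 182.0]]
```

>>> carry_out(slide=[[0.15,0,0],[0.15,0,0],[0,0,0.04],[0,0,0.04],[0,0,0]], spin=[0,0,0,0,0])

```text
clock: 30.7
tcp_pos: [0.4304, -0.3017, 0.1161]
tool_rot: [0.999, 0.04, 0.004, 0.004]
force: [-5.6, 5.6, 29.1]
grip_width: 0.0338
finger_force: 46.7
```

>>> carry_out(slide=[[0,0,-0.4],[0,0,-0.8],[0,0,-0.8],[-0.5,-0.5,-0.5],[-0.5,-0.5,-0.5],[0,0,0],[0,0,0]], spin=[0,0,0,0,0,0,0])

```text
clock: 31.4
tcp_pos: [0.4013, -0.2771, 0.1817]
tool_rot: [0.999, 0.04, 0.001, 0.0]
force: [-0.1, -0.1, -1.4]
grip_width: 0.0338
finger_force: 40.2
```

```bash
python3 - <<'E'
from h import *
plan(.3454,-.3,.05)
P=env.get_obs()['tcp_pos'];c=proj('side',[P])[0].astype(int)
x0,y0=c[0]-50,c[1]-40
s=env.grab_frame('side')[y0:y0+110,x0:x0+110]
cv2.imwrite('pics/l4.png',cv2.resize(s,None,fx=5,fy=5,interpolation=cv2.INTER_CUBIC)); print(x0,y0)
pit(.092,4.4,(.007,0))
E
```

```text
t31.4 tcp [ 0.4013 -0.2771  0.1817] yaw 4.6 tool units [-2.3   0.74  5.27] w 0.034 f 40.2 F [-0.1 -0.1 -1.4]  j6 2.32
293 97
0 [[341.0, 142.0], [311.0, 140.0]]
30 [[341.0, 142.0], [315.0, 153.0]]
60 [[341.0, 142.0], [325.0, 164.0]]
90 [[341.0, 142.0], [339.0, 169.0]]
```

View pics/l4.png

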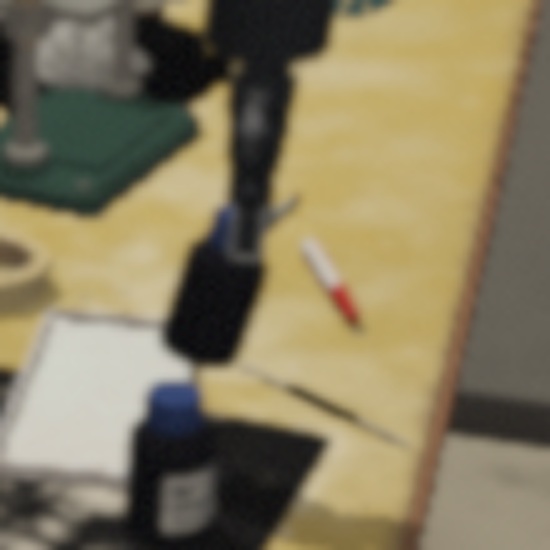

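It's now about 11° off vertical. I'll stand it on the mat clear of the tray wall and let go so it rocks upright, then regrip by the cap.

>>> carry_out(slide=[[-0.5,0,0],[-0.5,0,0.4],[0,0,0.9],[0,0,0.6],[0,0,0.4],[0,0,0.2],[0,0,0.12],[0,0,0.08],[0,0,0],[0,0,0]], spin=[0,0,0,0,0,0,0,0,0,0])

```text
clock: 32.45
tcp_pos: [0.3763, -0.2792, 0.115]
tool_rot: [0.999, 0.04, 0.0, 0.0]
force: [0.6, -0.4, -2.0]
grip_width: 0.0339
finger_force: 40.1
```

>>> carry_out(slide=[[0,0,0],[0,0,0],[0,0,0],[0,0,0],[0,0,0],[0,0,0],[0,0,0],[0,0,0]], spin=[0,0,0,0,0,0,0,0], jaw=0.5)

```text
clock: 33.25
tcp_pos: [0.3759, -0.2788, 0.1143]
tool_rot: [0.999, 0.04, -0.0, -0.0]
force: [-0.3, -0.1, 0.6]
grip_width: 0.0643
finger_force: 0.0
```

```bash
python3 - <<'E'
from h import *
plan(.3454,-.3,.05)
asc('side',300,130,350,200,2)
print(proj('side',[(.40,-.275,.099),(.40,-.275,.003),(.423,-.184,.099)]))
E
```

```text
t33.2 tcp [ 0.3759 -0.2788  0.1143] yaw 4.6 tool units [-1.28  0.75  2.57] w 0.064 f 0.0 F [-0.3 -0.1  0.6]  j6 2.28
++++++++++++...........+#
++++++++++..............#
+++++++++...............#
++++++++...............+#
...++++................+#
.......................++
.......................++
.......................++
.......................+#
.......................+#
.......................+#
.......................+#
.......................+#
.......................+#
.......................+#
.......................+#
...................BB..+#
..................BBBBB+#
..................BBBB++#
.................+BBBB+++
................+#+BB++..
................+######+.
............BBBBB######+.
............BBBBB######..
............BBBBB######..
...........+BBBBB######..
..........+#+BB+#######++
..........###############
..........###############
..........###############
..........######++#######
.........+###+...+#######
+........+##+....+#######
++.......+##+....+#######
++.......+##+....+#######
[[341.58205097 162.5018963 ]
 [339.41452164 188.52559461]
 [328.28008184 174.552988  ]]
```

Standing at about (0.400,-0.277). Regrip at the cap, lift and turn to the rocker's yaw.

>>> carry_out(slide=[[0.48,0,0],[0.48,0,0],[0,0,0.2],[0,0,0.17],[0,0,0]], spin=[0,0,0,0,0])

```text
clock: 33.8
tcp_pos: [0.3992, -0.2762, 0.1038]
tool_rot: [0.999, 0.04, -0.001, -0.001]
force: [1.2, 0.6, 0.1]
grip_width: 0.0641
finger_force: 0.0
```

>>> carry_out(slide=[[0,0,0],[0,0,0],[0,0,0],[0,0,0],[0,0,0],[0,0,0]], spin=[0,0,0,0,0,0], jaw=-1, newtons=40)

```text
clock: 34.4
tcp_pos: [0.3999, -0.2769, 0.1053]
tool_rot: [0.999, 0.04, 0.0, 0.0]
force: [-0.4, 1.8, 1.1]
grip_width: 0.034
finger_force: 38.0
```

>>> carry_out(slide=[[0,0,-0.5],[0,0,-1],[0,0,-1],[0,0,-1],[0,0,-1],[0,0,-1],[0,0,-1],[0,0,0],[0,0,0],[0,0,0],[0,0,0],[0,0,0],[0,0,0],[0,0,0],[0,0,0],[0,0,0],[0,0,0],[0,0,0],[0,0,0],[0,0,0]], spin=[0,-1,-1,-1,-1,-1,-1,-1,-1,-1,-1,-1,-1,-1,-1,-1,-1,-1,-0.95,0])

```text
clock: 36.4
tcp_pos: [0.3997, -0.2771, 0.268]
tool_rot: [0.68, 0.733, -0.0, 0.0]
force: [0.3, 0.5, -2.1]
grip_width: 0.0341
finger_force: 38.0
```

```bash
python3 -c "
from h import *
plan(.6013,.0615,.172,94.4)"
```

```text
t36.4 tcp [ 0.3997 -0.2771  0.268 ] yaw 94.3 tool units [12.9   9.05  3.84] w 0.034 f 38.0 F [ 0.3  0.5 -2.1] spin -0.02 j6 0.75
```

>>> carry_out(slide=[[0.4,0.25,0],[0.8,0.55,0],[1,0.7,0],[1,0.7,0],[1,0.7,0],[1,0.7,0],[1,0.7,0],[1,0.7,0],[1,0.7,0],[1,0.7,0],[1,0.7,0],[1,0.7,0],[1,0.7,0],[0.7,0.55,0],[0,0,0],[0,0,0],[0,0,0]], spin=[0,0,0,0,0,0,0,0,0,0,0,0,0,0,0,0,0])

```text
clock: 38.1
tcp_pos: [0.6008, 0.0615, 0.2676]
tool_rot: [0.68, 0.733, -0.0, -0.0]
force: [0.5, 0.3, -1.9]
grip_width: 0.0342
finger_force: 38.0
```

```bash
python3 -c "
from h import *
plan(.6013,.0615,.172,94.4)
asc('side',230,110,300,190,2); print(proj('side',[(.6013,.0615,.165),(.6013,.0615,.14)]))"
```

```text
t38.1 tcp [0.6008 0.0615 0.2676] yaw 94.3 tool units [-0.    0.02  3.83] w 0.034 f 38.0 F [ 0.5  0.3 -1.9] spin -0.03 j6 1.49
##########++..............+######++
##########++...............+#####++
###########+.................####++
###########+..................+##++
###########++...................+++
###########+++..................+++
#########+..++#+................+++
#########...+##+..............+++++
########+...+##+.............+++...
########+...+##............++++++++
#+++####+...+#+...........+++++++++
+....####...##+...........+++++++++
.....+###...##...............++++++
.....+###..+#+...................++
......+##++##+.....................
......+#####+......................
.......#####.......................
+......#####.......................
+......+####+......................
+......+####+......................
++....++#####......................
BBBBBB+++####......................
BBBBBB+++#++#......................
+BBBBB++++.+#......................
+BBBBB+++..+#......................
+BBBBB+++..+#......................
#########+.+#......................
#########+.+#......................
#########+.+#......................
##########+++......................
##########+...................+....
##########....................+#+..
+#########+...........+..+++++++...
+#########...........+#########+...
+#########..........+##########+...
.#########+.........+########++....
.##########.........+#########+....
.##########.........+#########.....
.+#########+....++++#########+.....
..########+++...+++##########+.....
[[239.87512127 185.94692922]
 [240.53769263 194.34006062]]
```

>>> carry_out(slide=[[0,0,0.6],[0,0,0.6],[0,0,0.6],[0,0,0.5],[0,0,0.5],[0,0,0.4],[0,0,0.3],[0,0,0.2],[0,0,0.1],[0,0,0],[0,0,0]], spin=[0,0,0,0,0,0,0,0,0,0,0])

```text
clock: 39.25
tcp_pos: [0.6019, 0.0617, 0.1745]
tool_rot: [0.68, 0.733, 0.001, 0.001]
force: [0.4, 0.7, 5.8]
grip_width: 0.0342
finger_force: 39.7
```

>>> carry_out(slide=[[0,0,0],[0,0,0],[0,0,0],[0,0,0],[0,0,-0.5],[0,0,-1],[0,0,-1],[0,0,-1],[0,0,0],[-1,-0.7,0],[-1,-0.7,0],[-1,-0.7,0],[-1,-0.7,0],[-1,-0.7,0],[-1,-0.7,0],[-1,-0.7,0],[-1,-0.7,0],[-1,-0.7,0],[-0.3,-0.7,0],[0,0,0]], spin=[0,0,0,0,0,0,0,0,0,0,0,0,0,0,0,0,0,0,0,0], jaw=0.5)

```text
clock: 41.25
tcp_pos: [0.4425, -0.1845, 0.26]
tool_rot: [0.681, 0.732, -0.0, -0.0]
force: [-0.0, 0.9, 0.8]
grip_width: 0.0641
finger_force: 0.0
```

```bash
python3 - <<'E'
from h import *
plan(.423,-.184,.105,94.4)
f=env.grab_frame('side'); hsv=cv2.cvtColor(f,cv2.COLOR_BGR2HSV); m=cv2.inRange(hsv,(105,90,40),(130,255,255))
n,l,st,ce=cv2.connectedComponentsWithStats(m)
for i in range(1,n):
    if st[i,4]>25 and ce[i][1]>130 and ce[i][0]>150: print(ce[i].round(1),st[i])
print(proj('side',[(.423,-.184,.0895),(.6013,.0615,.1555)]))
E
```

```text
t41.2 tcp [ 0.4425 -0.1845  0.26  ] yaw 94.1 tool units [ 0.07 -0.78  6.2 ] w 0.064 f 0.0 F [-0.   0.9  0.8] spin -0.06 j6 0.96
[327.5 178.9] [323 174  10  10  81]
[239.6 189.8] [234 184  13  13 134]
[227.3 302.5] [221 299  12  10  59]
[292.7 351.8] [283 343  19  19 288]
[[328.10343864 177.32373151]
 [240.12880727 189.16351445]]
```

>>> carry_out(slide=[[0.07,-0.78,0],[0,0,1],[0,0,1],[0,0,1],[0,0,1],[0,0,1],[0,0,0.7],[0,0,0.4],[0,0,0.1],[0,0,0],[0,0,0]], spin=[0,0,0,0,0,0,0,0,0,0,0])

```text
clock: 42.4
tcp_pos: [0.4255, -0.1834, 0.1063]
tool_rot: [0.68, 0.733, 0.0, 0.001]
force: [0.9, 0.6, 0.5]
grip_width: 0.0641
finger_force: 0.0
```

>>> carry_out(slide=[[0,0,0],[0,0,0],[0,0,0],[0,0,0],[0,0,0],[0,0,0],[0,0,-0.5],[0,0,-1],[0,0,-1],[0,0,-1],[0,0,-1],[0,0,-1],[0,0,-1],[0,0,0],[0,0,0]], spin=[0,0,0,0,0,0,0,0,0,0,0,0,0,0,0], jaw=-1)

```text
clock: 43.9
tcp_pos: [0.425, -0.1833, 0.2682]
tool_rot: [0.68, 0.733, 0.0, 0.001]
force: [-0.0, -0.2, -1.4]
grip_width: 0.0339
finger_force: 38.2
```

```bash
python3 -c "
from h import *
plan(.5959,.1313,.1745,94.4)"
```

```text
t43.9 tcp [ 0.425  -0.1833  0.2682] yaw 94.3 tool units [12.03  7.76  3.75] w 0.034 f 38.2 F [-0.  -0.2 -1.4] spin -0.02 j6 0.94
```

>>> carry_out(slide=[[0.4,0.2,-0.5],[0.8,0.5,-0.5],[1,0.65,0],[1,0.65,0],[1,0.65,0],[1,0.65,0],[1,0.65,0],[1,0.65,0],[1,0.65,0],[1,0.65,0],[1,0.65,0],[1,0.65,0],[0.83,0.56,0],[0,0,0],[0,0,0]], spin=[0,0,0,0,0,0,0,0,0,0,0,0,0,0,0])

```text
clock: 45.4
tcp_pos: [0.5948, 0.1324, 0.2913]
tool_rot: [0.679, 0.734, -0.001, -0.001]
force: [-0.7, 0.1, -3.0]
grip_width: 0.0336
finger_force: 38.1
```

```bash
python3 -c "
from h import *
plan(.5959,.1313,.1745,94.4)"
```

```text
t45.4 tcp [0.5948 0.1324 0.2913] yaw 94.4 tool units [-0.05  0.04  4.67] w 0.034 f 38.1 F [-0.7  0.1 -3. ] spin -0.00 j6 1.60
```

>>> carry_out(slide=[[-0.05,0.04,0.8],[0,0,0.8],[0,0,0.7],[0,0,0.6],[0,0,0.5],[0,0,0.5],[0,0,0.4],[0,0,0.2],[0,0,0.15],[0,0,0],[0,0,0]], spin=[0,0,0,0,0,0,0,0,0,0,0])

```text
clock: 46.5
tcp_pos: [0.597, 0.1303, 0.177]
tool_rot: [0.68, 0.733, 0.0, 0.0]
force: [0.3, -0.3, -1.0]
grip_width: 0.0336
finger_force: 38.1
```

>>> carry_out(slide=[[0,0,0.1],[0,0,0.1],[0,0,0],[0,0,0]], spin=[0,0,0,0])

```text
clock: 46.9
tcp_pos: [0.5972, 0.1307, 0.1759]
tool_rot: [0.68, 0.733, 0.002, 0.001]
force: [-4.6, -0.2, 12.0]
grip_width: 0.0334
finger_force: 40.2
```

>>> carry_out(slide=[[0,0,0],[0,0,0],[0,0,0],[0,0,0],[0,0,-0.5],[0,0,-1],[0,0,-1],[0,0,-1],[0,0,-0.5],[0,0,0],[0,0,0]], spin=[0,0,0,0,0,0,0,0,0,0,0], jaw=0.5)

```text
clock: 48.0
tcp_pos: [0.5968, 0.1302, 0.2716]
tool_rot: [0.68, 0.733, 0.0, 0.0]
force: [0.0, -0.2, -0.1]
grip_width: 0.064
finger_force: 0.0
```

```bash
cat >> h.py <<'E'
def blues(n='side'):
    f=env.grab_frame(n); m=cv2.inRange(cv2.cvtColor(f,cv2.COLOR_BGR2HSV),(105,90,40),(130,255,255))
    k,l,st,ce=cv2.connectedComponentsWithStats(m)
    for i in range(1,k):
        if st[i,4]>25 and ce[i][1]>130 and ce[i][0]>150: print(n,ce[i].round(1),st[i])
E
python3 - <<'E'
from h import *
plan(.3534,.3987,.042,118.5); blues(); print(proj('side',[(.5959,.1313,.1555)]))
f=env.grab_frame('top'); x0,y0=130,225; k=6
cv2.imwrite('pics/b1.png',cv2.resize(f[y0:y0+70,x0:x0+90],None,fx=k,fy=k,interpolation=cv2.INTER_CUBIC))
m=cv2.inRange(cv2.cvtColor(f,cv2.COLOR_BGR2HSV),(105,90,40),(130,255,255)); ys,xs=np.nonzero(m[240:290,130:200]); print(xs.mean()+130,ys.mean()+240,len(xs))
d=(f.max(2)<50).astype(np.uint8); d[:235]=0; d[275:]=0; d[:,:150]=0; d[:,195:]=0; M=cv2.moments(d,True); print('dark',M['m10']/M['m00'],M['m01']/M['m00'],M['m00'],np.degrees(.5*np.arctan2(2*M['mu11'],M['mu20']-M['mu02'])))
E
```

```text
t48.0 tcp [0.5968 0.1302 0.2716] yaw 94.3 tool units [11.44 -8.9   9.19] w 0.064 f 0.0 F [ 0.  -0.2 -0.1] spin -4.84 j6 1.60
side [234.9 197.4] [224 184  23  27 315]
side [227.4 302.5] [221 299  12  10  59]
side [292.7 351.8] [283 343  19  19 287]
[[230.75123519 203.60492734]]
152.51666666666665 260.2 60
dark 168.2035175879397 254.50251256281408 398.0 0.5086086692222541
```

```bash
python3 - <<'E'
from h import *
f=env.grab_frame('top'); 
d=(f.max(2)<60).astype(np.uint8); d[:235]=0; d[275:]=0; d[:,:150]=0; d[:,195:]=0
k,l,st,ce=cv2.connectedComponentsWithStats(d); i=1+st[1:,4].argmax(); print(st[i],ce[i]); 
r=cv2.minAreaRect(np.argwhere(l==i)[:,::-1].astype(np.float32)); print(r)
for y in range(240,272,2): print(''.join('B' if p[0]>p[2]+25 else '#' if p.max()<60 else '.' for p in f[y,140:195].astype(int)))
E
```

```text
[154 243  28  22 390] [167.28461538 254.01282051]
((167.01031494140625, 254.273193359375), (15.737865447998047, 26.399002075195312), 66.03751373291016)
.......................................................
...................................................#...
...............................######..................
...........................###########.................
......................#################.............#..
..................######################............#..
................#########################...........#..
..............############################..........#..
..........BBBB############################.............
.........BBBBBB########################................
.........BBBBBBB################....................#..
..........BBBBBBB###########........................##.
...........BBBBBB########...........................##.
....................................................##.
....................................................##.
.....................................................#.
```

```bash
python3 - <<'E'
from h import *
b=atz('top',(167.0,254.3),.027); c=atz('top',(152.5,260.2),.027); d=c-b; print(b,c,np.linalg.norm(d),np.degrees(np.arctan2(d[1],d[0])))
th=24; c2=atz('top',(167-15*np.cos(np.radians(th)),254.3+15*np.sin(np.radians(th))),.027); d=c2-b; a=np.arctan2(d[1],d[0]); print(np.degrees(a))
u=d/np.linalg.norm(d); t=b+u*(.0975-.0375); print('tcp target for 97.5',t); plan(t[0],t[1],.042,np.degrees(a))
E
```

```text
[0.37538195 0.35650221 0.027     ] [0.35587547 0.40160701 0.027     ] 0.04914209666790032 113.38704256252464
115.25024862737047
tcp target for 97.5 [0.34978759 0.41076941 0.027     ]
t48.1 tcp [0.596  0.1302 0.2698] yaw 94.3 tool units [11.93 -8.98  9.11] w 0.064 f 0.0 F [0.3 1.1 0.3] spin -4.19 j6 1.60
```

>>> carry_out(slide=[[1,-0.75,0],[1,-0.75,0],[1,-0.75,0],[1,-0.75,0],[1,-0.75,0],[1,-0.75,0],[1,-0.75,0],[1,-0.75,0],[1,-0.75,0],[1,-0.75,0],[1,-0.75,0],[0.96,-0.7,0],[0,0,0],[0,0,1],[0,0,1],[0,0,1],[0,0,1],[0,0,1],[0,0,0]], spin=[0,0,0,0,0,0,0,0,0,0,0,0,-1,-1,-1,-1,0,0,0])

```text
clock: 50.05
tcp_pos: [0.348, 0.4089, 0.1406]
tool_rot: [0.542, 0.84, -0.005, -0.001]
force: [-0.8, -1.1, -1.3]
grip_width: 0.0642
finger_force: 0.0
```

```bash
python3 - <<'E'
from h import *
plan(.3503,.4116,.0417,114.5); blues()
E
```

```text
t50.0 tcp [0.348  0.4089 0.1406] yaw 114.3 tool units [0.06 0.13 3.96] w 0.064 f 0.0 F [-0.8 -1.1 -1.3] spin -0.04 j6 1.89
side [235.  197.6] [224 184  23  27 324]
side [227.4 302.5] [221 299  12  10  58]
side [292.6 351.7] [283 343  19  19 289]
```

>>> carry_out(slide=[[0.06,0.13,0.6],[0,0,0.9],[0,0,0.9],[0,0,0.8],[0,0,0.5],[0,0,0.26],[0,0,0],[0,0,0]], spin=[0,0,0,0,0,0,0,0])

```text
clock: 50.9
tcp_pos: [0.354, 0.4149, 0.0484]
tool_rot: [0.542, 0.84, 0.001, 0.0]
force: [-0.1, 0.3, -0.8]
grip_width: 0.0644
finger_force: 0.0
```

>>> carry_out(slide=[[0,0,0],[0,0,0],[0,0,0],[0,0,0],[0,0,0],[0,0,0]], spin=[0,0,0,0,0,0], jaw=-1, newtons=20)

```text
clock: 51.5
tcp_pos: [0.3537, 0.4152, 0.0481]
tool_rot: [0.542, 0.84, 0.001, -0.0]
force: [-0.6, 2.0, 2.9]
grip_width: 0.0336
finger_force: 19.9
```

>>> carry_out(slide=[[0,0,-0.2],[0,0,-0.3],[0,0,-0.4],[0,0,-0.4],[0,0,0],[0,0,0]], spin=[0,0,0,0,0,0])

```text
clock: 52.1
tcp_pos: [0.3536, 0.4146, 0.0804]
tool_rot: [0.542, 0.84, 0.001, 0.0]
force: [0.9, -0.1, -1.8]
grip_width: 0.0336
finger_force: 20.2
```

It's held, but higher and further out on the cap than I wanted (the last pose reading was still settling). Lower and regrip properly.

>>> carry_out(slide=[[0,0,0.4],[0,0,0.4],[0,0,0.4],[0,0,0.09],[0,0,0],[0,0,0]], spin=[0,0,0,0,0,0])

```text
clock: 52.7
tcp_pos: [0.353, 0.4142, 0.0478]
tool_rot: [0.542, 0.84, -0.0, -0.0]
force: [-1.1, 1.3, 4.2]
grip_width: 0.033
finger_force: 21.3
```

>>> carry_out(slide=[[0,0,0],[0,0,0],[0,0,0],[-0.16,0,0.12],[0,0,0.13],[0,0,0],[0,0,0],[0,0,0]], spin=[0,0,0,0,0,0,0,0], jaw=0.4)

```text
clock: 53.5
tcp_pos: [0.355, 0.4107, 0.0413]
tool_rot: [0.542, 0.84, 0.0, 0.0]
force: [-0.2, -0.7, -0.4]
grip_width: 0.0598
finger_force: 0.0
```

>>> carry_out(slide=[[0,0,0],[0,0,0],[0,0,0],[0,0,0],[0,0,0],[0,0,0]], spin=[0,0,0,0,0,0], jaw=-1)

```text
clock: 54.1
tcp_pos: [0.3549, 0.4109, 0.0415]
tool_rot: [0.542, 0.84, 0.0, -0.0]
force: [-0.4, 0.2, 1.4]
grip_width: 0.0338
finger_force: 19.9
```

>>> carry_out(slide=[[0,0,-0.2],[0,0,-0.4],[0,0,-0.6],[0,0,-0.8],[0,0,-0.8],[0,0,-0.8],[0,0,-0.8],[0,0,-0.8],[0,0,-0.4],[0,0,0],[0,0,0]], spin=[0,0,0,0,0,0,0,0,0,0,0])

```text
clock: 55.2
tcp_pos: [0.3549, 0.4106, 0.1812]
tool_rot: [0.542, 0.84, -0.0, -0.0]
force: [-0.4, 0.6, -2.0]
grip_width: 0.0338
finger_force: 20.2
```

```bash
python3 - <<'E'
from h import *
plan(.338,-.3064,.18,184.6)
E
```

```text
t55.2 tcp [0.3549 0.4106 0.1812] yaw 114.3 tool units [-25.86 -12.42   0.05] w 0.034 f 20.2 F [-0.4  0.6 -2. ] spin -14.06 j6 1.88
```

>>> carry_out(slide=[[0,0,0],[0,0,0],[0,0,0],[0,0,0],[0,0,0],[0,0,0],[0,0,0],[0,0,0],[0,0,0],[0,0,0],[0,0,0],[0,0,0],[0,0,0],[0,0,0],[0,0,0],[0,0,0]], spin=[-0.5,-1,-1,-1,-1,-1,-1,-1,-1,-1,-1,-1,-1,-1,-0.56,0])

```text
clock: 56.8
tcp_pos: [0.3541, 0.4099, 0.1794]
tool_rot: [-0.04, 0.999, -0.001, -0.001]
force: [-0.9, -0.3, -1.8]
grip_width: 0.0338
finger_force: 20.2
```

>>> carry_out(slide=[[0.05,-0.5,0],[0.1,-1,0],[0.1,-1,0],[0.1,-1,0],[0.1,-1,0],[0.1,-1,0],[0.1,-1,0],[0.1,-1,0],[0.1,-1,0],[0.1,-1,0],[0.1,-1,0],[0.1,-1,0],[0.1,-1,0],[0.1,-1,0],[0.1,-1,0]], spin=[0,0,0,0,0,0,0,0,0,0,0,0,0,0,0])

```text
clock: 58.3
tcp_pos: [0.3469, 0.0449, 0.1808]
tool_rot: [-0.04, 0.999, -0.0, -0.0]
force: [0.4, -0.2, -2.2]
grip_width: 0.0336
finger_force: 20.3
```

>>> carry_out(slide=[[0.1,-1,0],[0.1,-1,0],[0.1,-1,0],[0.1,-1,0],[0.1,-1,0],[0.1,-1,0],[0.1,-1,0],[0.1,-1,0],[0.1,-1,0],[0.1,-1,0],[0.1,-1,0],[0.1,-1,0],[0.1,-1,0],[0.1,-0.8,0],[0.05,-0.2,0],[0,0,0],[0,0,0]], spin=[0,0,0,0,0,0,0,0,0,0,0,0,0,0,0,0,0])

```text
clock: 60.0
tcp_pos: [0.3394, -0.3045, 0.181]
tool_rot: [-0.04, 0.999, 0.001, -0.0]
force: [-0.3, -0.1, -2.0]
grip_width: 0.0338
finger_force: 20.3
```

```bash
python3 - <<'E'
from h import *
plan(.340,-.3064,.048,184.6);blues()
E
```

```text
t60.0 tcp [ 0.3394 -0.3045  0.181 ] yaw 184.6 tool units [-0.02 -0.08  5.32] w 0.034 f 20.3 F [-0.3 -0.1 -2. ] spin -0.00 j6 -0.96
side [357.5 141.1] [356 138   4   8  28]
side [234.9 197.4] [224 184  23  27 319]
side [227.4 302.5] [221 299  12  10  58]
```

>>> carry_out(slide=[[0,0,0.9],[0,0,0.9],[0,0,0.9],[0,0,0.9],[0,0,0.7],[0,0,0.5],[0,0,0.3],[0,0,0.2],[0,0,0],[0,0,0]], spin=[0,0,0,0,0,0,0,0,0,0])

```text
clock: 61.05
tcp_pos: [0.3404, -0.3058, 0.0497]
tool_rot: [-0.04, 0.999, -0.001, 0.001]
force: [0.3, -0.5, -0.9]
grip_width: 0.0338
finger_force: 20.2
```

>>> carry_out(slide=[[-0.1,0,0],[-0.1,0,0],[-0.1,0,0],[-0.1,0,0],[0,0,0]], spin=[0,0,0,0,0])

```text
clock: 61.55
tcp_pos: [0.3479, -0.305, 0.0486]
tool_rot: [-0.04, 0.999, -0.001, -0.003]
force: [-6.5, -1.1, 1.3]
grip_width: 0.0337
finger_force: 20.6
```

>>> carry_out(slide=[[-0.1,0,0],[-0.1,0,0],[0,0,0]], spin=[0,0,0])

```text
clock: 61.85
tcp_pos: [0.3482, -0.3048, 0.0479]
tool_rot: [-0.039, 0.999, -0.001, -0.009]
force: [-17.3, -2.3, 4.4]
grip_width: 0.0342
finger_force: 21.0
```

Same contact as before; now the arc.

>>> carry_out(slide=[[-0.05,0,-0.2],[-0.05,0,-0.2],[-0.07,0,-0.2],[-0.09,0,-0.2],[-0.14,0,-0.2],[-0.15,0,-0.2],[-0.16,0,-0.2],[-0.17,0,-0.19],[0,0,0]], spin=[0,0,0,0,0,0,0,0,0])

```text
clock: 62.75
tcp_pos: [0.3751, -0.3056, 0.0908]
tool_rot: [-0.039, 0.999, -0.004, -0.003]
force: [-9.2, -4.8, 5.5]
grip_width: 0.0338
finger_force: 29.0
```

>>> carry_out(slide=[[-0.18,0,-0.17],[-0.19,0,-0.16],[-0.2,0,-0.15],[-0.2,0,-0.13],[-0.2,0,-0.11],[-0.2,0,-0.09],[-0.2,0,-0.07],[-0.2,0,-0.03],[0,0,0]], spin=[0,0,0,0,0,0,0,0,0])

```text
clock: 63.65
tcp_pos: [0.4168, -0.3021, 0.1153]
tool_rot: [-0.04, 0.999, -0.004, 0.001]
force: [-4.7, -2.2, 10.4]
grip_width: 0.0342
finger_force: 32.2
```

>>> carry_out(slide=[[-0.2,0,0],[-0.2,0,0],[-0.1,0,0.05],[0,0,0]], spin=[0,0,0,0])

```text
clock: 64.05
tcp_pos: [0.431, -0.3017, 0.1167]
tool_rot: [-0.04, 0.999, -0.005, 0.003]
force: [-4.4, -0.5, 16.8]
grip_width: 0.0341
finger_force: 36.3
```

>>> carry_out(slide=[[0,0,-0.4],[0,0,-0.8],[0,0,-0.8],[0.6,0.3,0],[0.8,0.4,0],[0.8,0.3,0],[0,0,0.8],[0,0,0.7],[0,0,0.3],[0,0,0.1],[0,0,0],[0,0,0]], spin=[0,0,0,0,0,0,0,0,0,0,0,0])

```text
clock: 65.25
tcp_pos: [0.3721, -0.2781, 0.1133]
tool_rot: [-0.04, 0.999, -0.0, 0.0]
force: [0.8, -0.3, -0.9]
grip_width: 0.0338
finger_force: 32.5
```

```bash
python3 - <<'E'
from h import *
plan(.376,-.279,.1145,184.6)
P=env.get_obs()['tcp_pos'];c=proj('side',[P])[0].astype(int)
print(c-[40,10]); asc('side',c[0]-40,c[1]-10,c[0]+20,c[1]+50,2)
pit(.092,4.4,(.007,0)); blues()
E
```

```text
t65.2 tcp [ 0.3721 -0.2781  0.1133] yaw 184.6 tool units [-0.15 -0.05 -0.05] w 0.034 f 32.5 F [ 0.8 -0.3 -0.9] spin 0.00 j6 -0.87
[310 149]
...................####.......
...................###+.......
...................###........
...................###........
...................###........
..................+##+........
..................++#+........
.................B++#.........
...............++B+##.........
..............+##++++.........
..............####+++.........
.............+#######.........
.............+#######.........
.............#######+.........
............+#######..........
..........++#######+..........
..........#########+..........
..........+#########++........
.........++############+......
.........++############.......
...........+##########+.......
...........+##########........
............+########+........
............+########.........
...........++#######+.........
.......++++########+..........
+###+++############...........
##################+...........
++++#############+............
..+++############.............
0 [[348.0, 163.0], [320.0, 160.0]]
30 [[348.0, 163.0], [323.0, 173.0]]
60 [[348.0, 163.0], [332.0, 183.0]]
90 [[348.0, 163.0], [346.0, 188.0]]
side [235.  197.4] [224 184  23  27 322]
side [227.3 302.5] [221 299  12  10  57]
```

>>> carry_out(slide=[[0,0,0.08],[0,0,0.06],[0,0,0]], spin=[0,0,0])

```text
clock: 65.65
tcp_pos: [0.3714, -0.2776, 0.1088]
tool_rot: [-0.04, 0.999, 0.0, -0.0]
force: [-0.1, 1.1, -2.4]
grip_width: 0.0339
finger_force: 32.5
```

>>> carry_out(slide=[[0,0,0],[0,0,0],[0,0,0],[0,0,0],[0,0,0],[0,0,0],[0,0,0],[0,0,0]], spin=[0,0,0,0,0,0,0,0], jaw=0.5)

```text
clock: 66.45
tcp_pos: [0.3715, -0.2777, 0.109]
tool_rot: [-0.04, 0.999, 0.0, -0.0]
force: [0.1, 0.0, 0.4]
grip_width: 0.064
finger_force: 0.0
```

```bash
python3 - <<'E'
from h import *
plan(.376,-.279,.1145,184.6); blues()
print(proj('side',[(.396,-.277,.0895)]))
from scipy.optimize import fsolve
E
```

```text
t66.5 tcp [ 0.3715 -0.2777  0.109 ] yaw 184.6 tool units [-0.17 -0.07 -0.22] w 0.064 f 0.0 F [0.1 0.  0.4] spin 0.00 j6 -0.87
side [340.2 167.2] [336 163   9   9  66]
side [235.  197.4] [224 184  23  27 317]
side [227.4 302.5] [221 299  12  10  58]
[[342.71827443 165.07075591]]
```

```bash
python3 - <<'E'
from h import *
p=atz('side',(340.8,165.6),.0895); print(p); plan(p[0],p[1],.105,184.6)
E
```

```text
[ 0.40114292 -0.27154329  0.0895    ]
t66.5 tcp [ 0.3715 -0.2777  0.109 ] yaw 184.6 tool units [-1.2   0.15  0.16] w 0.064 f 0.0 F [ 0.6 -0.2 -0.3] spin 0.00 j6 -0.87
```

>>> carry_out(slide=[[-0.4,0.1,0],[-0.4,0,0],[-0.35,0,0],[0,0,0.15],[0,0,0],[0,0,0]], spin=[0,0,0,0,0,0])

```text
clock: 67.1
tcp_pos: [0.3997, -0.2727, 0.1049]
tool_rot: [-0.04, 0.999, 0.0, -0.0]
force: [0.0, 1.0, -0.0]
grip_width: 0.0639
finger_force: 0.0
```

>>> carry_out(slide=[[0,0,0],[0,0,0],[0,0,0],[0,0,0],[0,0,0],[0,0,0]], spin=[0,0,0,0,0,0], jaw=-1, newtons=40)

```text
clock: 67.7
tcp_pos: [0.4003, -0.273, 0.1059]
tool_rot: [-0.04, 0.999, -0.0, 0.0]
force: [-0.6, 2.1, 4.9]
grip_width: 0.0342
finger_force: 37.4
```

>>> carry_out(slide=[[0,0,-0.5],[0,0,-1],[0,0,-1],[0,0,-1],[0,0,-1],[0,0,-1],[0,0,-1],[0,0,-1],[0,0,0],[0,0,0],[0,0,0],[0,0,0],[0,0,0],[0,0,0],[0,0,0],[0,0,0],[0,0,0],[0,0,0],[0,0,0],[0,0,0]], spin=[0,0.7,1,1,1,1,1,1,1,1,1,1,1,1,1,1,1,1,1,0.34])

```text
clock: 69.7
tcp_pos: [0.3997, -0.273, 0.2925]
tool_rot: [0.68, 0.733, -0.0, -0.0]
force: [-0.8, -0.3, -0.9]
grip_width: 0.0344
finger_force: 37.3
```

```bash
python3 - <<'E'
from h import *
plan(.5905,.2011,.1745,94.4)
E
```

```text
t69.7 tcp [ 0.3997 -0.273   0.2925] yaw 94.3 tool units [18.34  9.04  4.72] w 0.034 f 37.3 F [-0.8 -0.3 -0.9] spin -0.02 j6 0.76
```

>>> carry_out(slide=[[0.5,0.25,0],[0.9,0.45,0],[1,0.5,0],[1,0.5,0],[1,0.5,0],[1,0.5,0],[1,0.5,0],[1,0.5,0],[1,0.5,0],[1,0.5,0],[1,0.5,0],[1,0.5,0],[1,0.5,0],[1,0.5,0],[1,0.5,0],[1,0.5,0],[1,0.5,0],[1,0.5,0],[0.94,0.34,0],[0,0,0]], spin=[0,0,0,0,0,0,0,0,0,0,0,0,0,0,0,0,0,0,0,0])

```text
clock: 71.7
tcp_pos: [0.5898, 0.2056, 0.2916]
tool_rot: [0.677, 0.736, 0.0, -0.001]
force: [-0.2, -0.0, -1.5]
grip_width: 0.0341
finger_force: 37.5
```

```bash
python3 - <<'E'
from h import *
plan(.5905,.2011,.1765,94.4);blues()
P=env.get_obs()['tcp_pos'];print(proj('side',[P-[0,0,.012],P-[0,0,.1]]))
E
```

```text
t71.7 tcp [0.5898 0.2056 0.2916] yaw 94.7 tool units [-0.18  0.01  4.6 ] w 0.034 f 37.5 F [-0.2 -0.  -1.5] spin 0.06 j6 1.72
side [212.3 174.4] [206 168  14  14 176]
side [236.7 195.9] [229 184  18  27 255]
side [227.4 302.5] [221 299  12  10  58]
[[214.32235529 171.92214009]
 [218.47455047 207.15508377]]
```

>>> carry_out(slide=[[-0.32,0.01,0],[0,0,0.7],[0,0,0.8],[0,0,0.7],[0,0,0.6],[0,0,0.5],[0,0,0.5],[0,0,0.4],[0,0,0.2],[0,0,0.15],[0,0,0],[0,0,0]], spin=[0.05,0,0,0,0,0,0,0,0,0,0,0])

```text
clock: 72.95
tcp_pos: [0.5911, 0.2066, 0.2024]
tool_rot: [0.679, 0.734, 0.019, -0.004]
force: [-20.9, 21.9, 56.9]
grip_width: 0.034
finger_force: 59.0
```

>>> carry_out(slide=[[0,0,0.08],[0,0,0],[0,0,0]], spin=[0,0,0])

```text
clock: 73.25
tcp_pos: [0.5912, 0.2082, 0.2016]
tool_rot: [0.678, 0.734, 0.02, -0.005]
force: [-21.6, 25.7, 59.7]
grip_width: 0.0341
finger_force: 59.8
```

>>> carry_out(slide=[[0,0,-0.5],[0,0,-0.8],[0,0,-0.8],[0,0,-0.8],[0,0,-0.8],[0,0,-0.5],[0,0,0],[0,0,0]], spin=[0,0,0,0,0,0,0,0])

```text
clock: 74.05
tcp_pos: [0.5911, 0.193, 0.2823]
tool_rot: [0.681, 0.732, 0.0, 0.0]
force: [0.8, -0.0, -2.8]
grip_width: 0.0338
finger_force: 39.0
```

```bash
python3 - <<'E'
from h import *
plan(.5905,.2011,.1765,94.4);blues()
s=env.grab_frame('side')
rim('side',s,180,120,120,150,4,'pics/r1.png',(0,))
E
```

```text
t74.0 tcp [0.5911 0.193  0.2823] yaw 94.1 tool units [ 0.33 -0.    4.23] w 0.034 f 39.0 F [ 0.8 -0.  -2.8] spin -0.06 j6 1.71
side [215.2 175.3] [208 168  14  16 181]
side [237.8 195. ] [230 184  17  27 220]
side [227.3 302.4] [221 299  12  10  60]
```

View pics/r1.png

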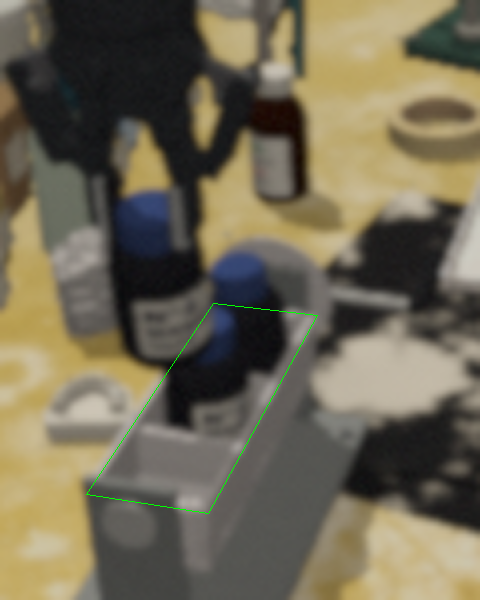

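```bash
python3 - <<'E'
from h import *
P=np.array([.5911,.193,.2823])
for dy in(-.01,0,.01):
    b=P+[0,dy,-.1]; t=np.linspace(0,6.28,60); e=proj('side',[b+[.027*np.cos(x),.027*np.sin(x),0] for x in t])
    print(dy,'cap',proj('side',[P+[0,dy,-.0125]]).round(1),'base',proj('side',[b]).round(1),'minmax',e.min(0).round(1),e.max(0).round(1))
f=env.grab_frame('side')
for y in range(166,216,2): print(y,''.join('B' if p[0]>p[2]+20 else '#' if p.max()<60 else '+' if p.max()<110 else '.' for p in f[y,200:245].astype(int)))
E
```

```text
-0.01 cap [[218.5 171.6]] base [[222.3 205.8]] minmax [210.3 199.4] [234.2 212.4]
0 cap [[216.4 173.7]] base [[220.4 208.1]] minmax [208.3 201.7] [232.4 214.9]
0.01 cap [[214.3 175.9]] base [[218.4 210.5]] minmax [206.2 203.9] [230.5 217.4]
166 ++#+++####+............+######+..............
168 ++#+++####+....++...+++++#####+..............
170 ++++++#####BBBBBBBBBBB++++####+..............
172 +++#+++##BBBBBBBBBBBBB++++####+..............
174 +++++++##BBBBBBBBBBBBB++++####+..............
176 ...++++##BBBBBBBBBBBBB++++####+..............
178 ......++##BBBBBBBBBBBB#++++##+...............
180 ......++##BBBBBBBBBBBB#++++##+...............
182 ......++####BBBBBBBBBB###+###+...............
184 ......++######################+.....BBBBBBBBB
186 .....++#######################+..+BBBBBBBBBBB
188 ..+++++#########################+BBBBBBBBBBBB
190 ++++++++######################++++BBBBBBBBBBB
192 ...+++++####################++++++BBBBBBBBBBB
194 .+++++++################+++++++++##BBBBBBBBBB
196 ....+++++####+++++++++++++++++++++BBBB#######
198 +++++++++####++++++++++++++++++++BBBBB#######
200 +++++++++#####+++++++++.+++++++++BBBBBB######
202 ++++++++++####+++++++++++++++++++BBBBBB######
204 .........++###+++++++++++++++++++#BBBB#######
206 ..........+####++++++++++++++++##BBBBB#######
208 ...........++##++++++++++++####BBBBBB########
210 ..............+##############################
212 ...................++########################
214 .....................+####################++.
```

>>> carry_out(slide=[[0.48,0,0],[0,0,0.6],[0,0,0.7],[0,0,0.6],[0,0,0.5],[0,0,0.3],[0,0,0],[0,0,0]], spin=[0,0,0,0,0,0,0,0])

```text
clock: 75.0
tcp_pos: [0.5902, 0.2058, 0.2149]
tool_rot: [0.681, 0.732, 0.0, 0.0]
force: [-0.0, 0.3, -0.8]
grip_width: 0.0338
finger_force: 39.0
```

>>> carry_out(slide=[[0,0,0.1],[0,0,0.1],[0,0,0.1],[0,0,0]], spin=[0,0,0,0])

```text
clock: 75.4
tcp_pos: [0.5899, 0.2055, 0.2067]
tool_rot: [0.681, 0.732, -0.0, -0.0]
force: [0.0, 0.1, -2.5]
grip_width: 0.034
finger_force: 39.0
```

>>> carry_out(slide=[[0,0,0.1],[0,0,0.1],[0,0,0.1],[0,0,0]], spin=[0,0,0,0])

```text
clock: 75.8
tcp_pos: [0.5904, 0.2075, 0.2039]
tool_rot: [0.681, 0.733, 0.003, 0.0]
force: [-3.7, 2.9, 10.4]
grip_width: 0.0339
finger_force: 41.4
```

>>> carry_out(slide=[[0,0,0.1],[0,0,0.1],[0,0,0.1],[0,0,0]], spin=[0,0,0,0])

```text
clock: 76.2
tcp_pos: [0.5906, 0.211, 0.2016]
tool_rot: [0.68, 0.733, 0.008, -0.001]
force: [-7.6, 9.5, 23.1]
grip_width: 0.0339
finger_force: 45.8
```

>>> carry_out(slide=[[0,0,-0.4],[0,0,-0.4],[0.25,0,0],[0,0,0.2],[0,0,0.2],[0,0,0.2],[0,0,0],[0,0,0]], spin=[0,0,0,0,0,0,0,0])

```text
clock: 77.0
tcp_pos: [0.5896, 0.2145, 0.2002]
tool_rot: [0.681, 0.733, 0.003, -0.001]
force: [-3.0, 5.8, 11.8]
grip_width: 0.0335
finger_force: 42.3
```

>>> carry_out(slide=[[0,0,0.1],[0,0,0.1],[0,0,0]], spin=[0,0,0])

```text
clock: 77.3
tcp_pos: [0.5897, 0.2169, 0.1983]
tool_rot: [0.68, 0.733, 0.006, -0.002]
force: [-5.5, 9.3, 19.4]
grip_width: 0.0337
finger_force: 44.6
```

```bash
python3 - <<'E'
from h import *
plan(.5905,.2011,.1765,94.4);blues()
f=env.grab_frame('side')
for y in range(186,250,2): print(y,''.join('B' if p[0]>p[2]+20 else '#' if p.max()<60 else '+' if p.max()<110 else '.' for p in f[y,192:245].astype(int)))
E
```

```text
t77.3 tcp [0.5897 0.2169 0.1983] yaw 94.3 tool units [-0.63 -0.01  0.87] w 0.034 f 44.6 F [-5.5  9.3 19.4] spin -0.02 j6 1.74
side [242.7 190.4] [239 185   8  11  60]
side [234.2 205.2] [229 199  10  12  66]
side [214.7 213.6] [208 206  13  17 180]
side [227.4 302.6] [221 299  12  10  57]
186 ####++..+#########################+......+########BBB
188 ######+++##########################+.....+#######BBBB
190 ###################################+.....+#######BBBB
192 #################++++++++##########+.....+######BBBBB
194 #################++++....+##########+...+#######BBBBB
196 #################++++.....+##########++##############
198 +###############++++.......+#########################
200 ....++###########++.........+###############BB#######
202 .....+++#########++..........+#############BBBB######
204 ........++#+++####+....+++..++############BBBB#######
206 .........+++++####+++BBBBBBBB++#######BBBBBBBB#######
208 ..........++++####BBBBBBBBBBB++++#####BBBBBBB########
210 ..........++++##BBBBBBBBBBBBB++++######BB############
212 ...........+++##BBBBBBBBBBBBB++++###################
[... 345 characters left out ...]
++..
226 ...............++#####################++++++++++++..+
228 ...............++###################++++++++++++...++
230 .................+###############+++++++++........+++
232 ..................####++++++++++++++++++++........+++
234 .................+###+++++++++++++++++++++......+++++
236 ................+++###++++++++++++++++++++.....++++++
238 ...............++++####+++++++++++++++++++....+++++++
240 ..........+......++++++++++++++++++++#+++...+++++++++
242 .........++++++++++++++++++++++++##+++.....++++++++++
244 ..........+++++++++++++++++++++++++.......+++++++++++
246 ..........+++++++++++++++++++++++........++++++++++++
248 ..........+++++++++++++++++++++++.......+++++++++++++
```

Its base keeps catching on the divider and the bottle leans more each time. I'll take it out, stand it on clear bench at about (0.42,0.13) so it rights itself, and regrip it centred.

>>> carry_out(slide=[[0,0,-0.5],[0,0,-1],[0,0,-1],[0,0,-1],[-0.3,-1,0],[-0.4,-1,0],[-0.4,-1,0],[-0.4,-1,0],[-0.5,-1,0],[-0.5,-1,0],[-0.5,-1,0],[0,0,1],[0,0,1],[0,0,1],[0,0,1],[0,0,1],[0,0,0.8],[0,0,0.3],[0,0,0],[0,0,0]], spin=[0,0,0,0,0,0,0,0,0,0,0,0,0,0,0,0,0,0,0,0])

```text
clock: 79.4
tcp_pos: [0.4208, 0.1241, 0.1274]
tool_rot: [0.681, 0.732, -0.0, 0.0]
force: [-1.0, -0.3, -1.3]
grip_width: 0.0338
finger_force: 39.8
```

```bash
python3 - <<'E'
from h import *
plan(.42,.13,.11,94.4);blues()
P=env.get_obs()['tcp_pos']; f=env.grab_frame('side')
x0,y0=230,190
cv2.imwrite('pics/r2.png',cv2.resize(f[y0:y0+100,x0:x0+110],None,fx=5,fy=5,interpolation=cv2.INTER_CUBIC))
for L in(0,10,20,30):
    q=np.radians(L); b=P+[0,0,-.0125]+.088*np.array([0,-np.sin(q),-np.cos(q)]); print(L,(5*(proj('side',[P-[0,0,.0125],b])-[x0,y0])).round())
E
```

```text
t79.4 tcp [0.4208 0.1241 0.1274] yaw 94.1 tool units [ 0.24 -0.01  0.69] w 0.034 f 39.8 F [-1.  -0.3 -1.3] spin -0.05 j6 1.63
side [235.  197.5] [224 184  23  27 315]
side [300.7 229.4] [294 222  14  16 182]
side [227.3 302.4] [221 299  12  10  60]
0 [[355. 191.]
 [351. 334.]]
10 [[355. 191.]
 [360. 313.]]
20 [[355. 191.]
 [368. 289.]]
30 [[355. 191.]
 [376. 262.]]
```

View pics/r2.png

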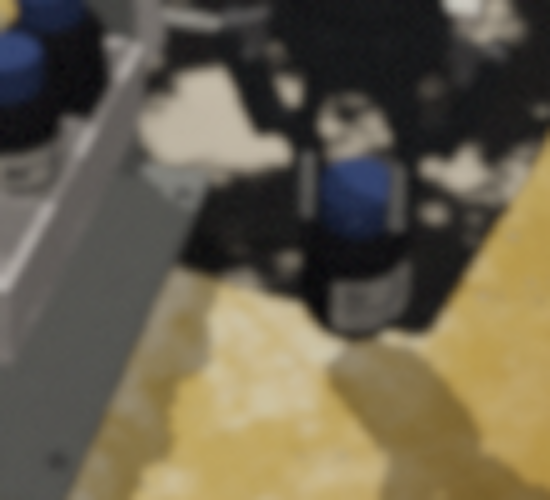

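The bottle leans about 16° with its base toward −y, which is well inside its self-righting range. Lower and release.

>>> carry_out(slide=[[0,0,0.4],[0,0,0.3],[0,0,0.1],[0,0,0],[0,0,0]], spin=[0,0,0,0,0])

```text
clock: 80.0
tcp_pos: [0.4204, 0.1243, 0.1069]
tool_rot: [0.681, 0.732, -0.0, -0.0]
force: [-0.1, 0.6, -1.6]
grip_width: 0.0336
finger_force: 39.8
```

>>> carry_out(slide=[[0,0,0.04],[0,0,0],[0,0,0]], spin=[0,0,0])

```text
clock: 80.3
tcp_pos: [0.4207, 0.1244, 0.1063]
tool_rot: [0.681, 0.732, 0.0, 0.0]
force: [0.4, -0.2, -0.9]
grip_width: 0.0339
finger_force: 39.8
```

>>> carry_out(slide=[[0,0,0],[0,0,0],[0,0,0],[0,0,0],[0,0,0],[0,0,0],[0,0,0],[0,0,0]], spin=[0,0,0,0,0,0,0,0], jaw=0.5)

```text
clock: 81.1
tcp_pos: [0.4205, 0.1243, 0.106]
tool_rot: [0.681, 0.732, -0.0, -0.0]
force: [0.5, 0.4, 0.2]
grip_width: 0.0641
finger_force: 0.0
```

```bash
python3 - <<'E'
from h import *
plan(.42,.13,.11,94.4);blues()
f=env.grab_frame('side')
for y in range(206,270,2): print(y,''.join('B' if p[0]>p[2]+20 else '#' if p.max()<45 else '+' if p.max()<90 else '.' for p in f[y,275:330].astype(int)))
print(proj('side',[(.42,.11,.0865),(.42,.10,.0865),(.42,.09,.0865)]))
E
```

```text
t81.1 tcp [0.4205 0.1243 0.106 ] yaw 94.2 tool units [ 0.23 -0.   -0.16] w 0.064 f 0.0 F [0.5 0.4 0.2] spin -0.05 j6 1.63
side [235.  197.5] [224 184  23  27 313]
side [298.5 233.6] [291 227  16  15 192]
side [227.3 302.4] [221 299  12  10  60]
206 ###++.......+#################################+++++++++
208 ####+........+################################+++++####
210 ####+.........+################################++++####
212 ####+........+##################################+++####
214 ####+.......+####+++#######################++++########
216 #####++...++###+....++++++++###############+++++#######
218 +##############+.............+++###########++...++#####
220 +#############++++++.........+++++++########+....+#####
222 ..++++############++++.....+++++....++#######++++#####+
224 .....++###########+++++++++++++.......+##############+.
226 ++###+##+++++#####++..BBBBB+++++....++##############++.
228 #########++++####BBBBBBBBBBBBB++++#############++++++..
230 #########++++###BBBBBBBBBBBBBBBB######+++++###+++++++..
232 #########++++###BBBBBBBBBBBBBBBB+#####+++++#####+++++++
234 #########++
[... 452 characters left out ...]
#+..........
250 ..............++######+++++++++++.+++######+...........
252 ...............+####++..........+++++#####+............
254 ...............+####+..++++.....+++++###++.............
256 ................####++.........+.....+.................
258 ................+###++.................................
260 .................###++.........+++.....................
262 ..................++#++++++++++++......................
264 .....................+++++++++.........................
266 .......................................................
268 .......................................................
[[302.85561584 234.62629691]
 [303.95559999 232.26450595]
 [305.0375788  229.94097936]]
```

```bash
python3 - <<'E'
from h import *
for z in(.0865,.0885):
    p=atz('side',(298.8,232.4),z); print(p)
plan(p[0],p[1],.105,94.4)
print(proj('side',[(p[0],p[1],0)]))
E
```

```text
[0.43189169 0.10432714 0.0865    ]
[0.4311843 0.1068883 0.0885   ]
t81.2 tcp [0.4205 0.1243 0.106 ] yaw 94.2 tool units [-0.73  0.37  0.04] w 0.064 f 0.0 F [-0.6  0.8  0. ] spin -0.05 j6 1.63
[[298.25757745 259.92568217]]
```

>>> carry_out(slide=[[0,0.3,0],[-0.4,0,0],[-0.4,0,0.04],[0,0,0],[0,0,0],[0,0,0]], spin=[0,0,0,0,0,0])

```text
clock: 81.8
tcp_pos: [0.4294, 0.1048, 0.105]
tool_rot: [0.681, 0.732, 0.0, -0.0]
force: [-0.3, -0.4, 0.4]
grip_width: 0.0643
finger_force: 0.0
```

>>> carry_out(slide=[[0,0,0],[0,0,0],[0,0,0],[0,0,0],[0,0,0],[0,0,0],[0,0,-0.5],[0,0,-1],[0,0,-1],[0,0,-1],[0,0,-1],[0,0,-1],[0,0,-1],[0,0,-1],[0,0,0],[0,0,0],[0,0,0]], spin=[0,0,0,0,0,0,0,0,0,0,0,0,0,0,0,0,0], jaw=-1)

```text
clock: 83.5
tcp_pos: [0.4289, 0.1048, 0.291]
tool_rot: [0.681, 0.732, -0.001, -0.001]
force: [-0.8, 0.5, -2.5]
grip_width: 0.0339
finger_force: 38.7
```

```bash
python3 - <<'E'
from h import *
plan(.5905,.2011,.1755,94.4);blues()
P=env.get_obs()['tcp_pos']; print(proj('side',[P-[0,0,.0165],P+[0,.005,-.0165],P-[0,0,.105]]))
E
```

```text
t83.5 tcp [0.4289 0.1048 0.291 ] yaw 94.2 tool units [3.37 6.73 4.62] w 0.034 f 38.7 F [-0.8  0.5 -2.5] spin -0.05 j6 1.59
side [300.5 166.1] [294 159  14  15 187]
side [235.  197.5] [224 184  23  27 315]
side [227.4 302.5] [221 299  12  10  59]
[[301.41619702 163.89117636]
 [300.78983918 164.89486746]
 [300.70313695 198.32512772]]
```

>>> carry_out(slide=[[0.4,0.8,0],[0.5,1,0],[0.5,1,0],[0.5,1,0],[0.5,1,0],[0.5,1,0],[0.47,0.93,0],[0,0,0],[0,0,0],[0,0,0],[0,0,0]], spin=[-0.05,0,0,0,0,0,0,0,0,0,0])

```text
clock: 84.65
tcp_pos: [0.5901, 0.2014, 0.2931]
tool_rot: [0.679, 0.734, 0.0, 0.0]
force: [0.0, -0.7, -1.4]
grip_width: 0.0337
finger_force: 39.8
```

```bash
python3 - <<'E'
from h import *
plan(.5905,.2011,.1755,94.4);blues()
P=env.get_obs()['tcp_pos']
b=P-[0,0,.1015]; t=np.linspace(0,6.28,60); e=proj('side',[b+[.027*np.cos(x),.027*np.sin(x),0] for x in t]); print('cap',proj('side',[P-[0,0,.0125]]),'base',e.min(0),e.max(0))
f=env.grab_frame('side')
for y in range(186,214,2): print(y,''.join('B' if p[0]>p[2]+20 else '#' if p.max()<60 else '+' if p.max()<110 else '.' for p in f[y,195:245].astype(int)))
E
```

```text
t84.7 tcp [0.5901 0.2014 0.2931] yaw 94.4 tool units [-0.01  0.02  4.7 ] w 0.034 f 39.8 F [ 0.  -0.7 -1.4] spin -0.00 j6 1.72
side [213.1 175.1] [206 168  16  16 194]
side [237.4 195.4] [230 184  17  27 237]
side [227.4 302.5] [221 299  12  10  58]
cap [[214.51990427 170.99038816]] base [206.4603122  200.08971547] [230.87939352 213.42567063]
186 ........+########################+.....BBBBBBBBBBB
188 .......++########################+....+BBBBBBBBBBB
190 ..++++++++######################++....+BBBBBBBBBBB
192 +++....+++####################++++....+#BBBBBBBBBB
194 .+++.+++++##############+++++++++++.++##BBBBBBBBBB
196 .++......++####+++++++++++++++++++++BBBBBB########
198 .++++++++++####+++++++++++++++++++++BBBBBBB#######
200 ..+++++++++#####+++++++++...++++++++BBBBBBBB######
202 ..++++++++++####++++++++++++++++++++BBBBBBBB######
204 ...........++###++++++++++++++++.+++BBBBBBB#######
206 ............+####+++++++++++++++++##BBBBBBB#######
208 .............+###++++++++++++++####BBBBBBB########
210 ...............+###++++++###########B#############
212 .................++++#############################
```

>>> carry_out(slide=[[0,0,0.6],[0,0,0.8],[0,0,0.7],[0,0,0.6],[0,0,0.4],[0,0,0.3],[0,0,0.2],[0,0,0.2],[0,0,0],[0,0,0]], spin=[0,0,0,0,0,0,0,0,0,0])

```text
clock: 85.75
tcp_pos: [0.591, 0.2018, 0.198]
tool_rot: [0.679, 0.734, 0.0, 0.0]
force: [0.1, -0.3, -2.0]
grip_width: 0.0333
finger_force: 39.9
```

>>> carry_out(slide=[[0,0,0.2],[0,0,0.2],[0,0,0.1],[0,0,0],[0,0,0]], spin=[0,0,0,0,0])

```text
clock: 86.25
tcp_pos: [0.5907, 0.2018, 0.1848]
tool_rot: [0.679, 0.734, -0.0, -0.0]
force: [-0.1, -0.5, -1.9]
grip_width: 0.0335
finger_force: 39.9
```

>>> carry_out(slide=[[0,0,0.15],[0,0,0.12],[0,0,0.08],[0,0,0],[0,0,0]], spin=[0,0,0,0,0])

```text
clock: 86.75
tcp_pos: [0.591, 0.2017, 0.1779]
tool_rot: [0.679, 0.734, 0.001, 0.001]
force: [-1.4, -1.3, 5.4]
grip_width: 0.0335
finger_force: 41.0
```

>>> carry_out(slide=[[0,0,0],[0,0,0],[0,0,0],[0,0,0],[0,0,-0.5],[0,0,-1],[0,0,-1],[0,0,-1],[0,0,-0.5],[-1,-1,0],[-1,-1,0],[-1,-1,0],[-1,-1,0],[-1,-1,0],[-1,-1,0],[-1,0,0],[-1,0,0],[0,0,0],[0,0,0]], spin=[0,0,0,0,0,0,0,0,0,0,0,0,0,0,0,0,0,0,0], jaw=0.5)

```text
clock: 88.65
tcp_pos: [0.4567, -0.0093, 0.2772]
tool_rot: [0.68, 0.733, 0.001, 0.0]
force: [0.9, -0.2, 0.2]
grip_width: 0.0642
finger_force: 0.0
```

```bash
python3 - <<'E'
from h import *
plan(.5105,-.0516,.1172,94.4);blues()
s=env.grab_frame('side')
rim('side',s,180,165,130,130,4,'pics/r3.png',(0,))
E
```

```text
t88.7 tcp [ 0.4567 -0.0093  0.2772] yaw 94.3 tool units [-1.85  2.02  6.4 ] w 0.064 f 0.0 F [ 0.9 -0.2  0.2] spin -0.01 j6 1.33
side [229.8 205.7] [214 184  33  43 519]
side [227.4 302.5] [221 299  12  10  58]
```

View pics/r3.png

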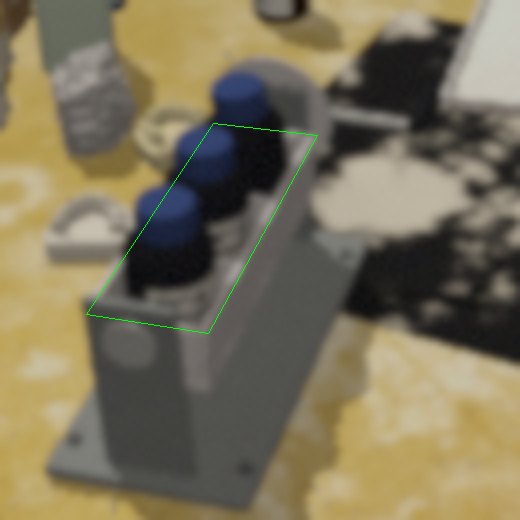

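All three bottles stand one to a bay: caps at crop (240,95), (206,155) and (168,212). The lever arm runs from (325,112) to (405,122), the same slope as when it was level. Next, grip the lever.

>>> carry_out(slide=[[-0.95,1,0],[-0.9,1,0],[0,0,0],[0,0,0.8],[0,0,1],[0,0,1],[0,0,1],[0,0,1],[0,0,0.8],[0,0,0.5],[0,0,0.3],[0,0,0],[0,0,0]], spin=[0,0,0,0,0,0,0,0,0,0,0,0,0])

```text
clock: 90.05
tcp_pos: [0.5106, -0.0513, 0.1173]
tool_rot: [0.679, 0.734, 0.0, 0.001]
force: [-0.3, 0.7, 0.2]
grip_width: 0.0641
finger_force: 0.0
```

```bash
python3 - <<'E'
from h import *
plan(.5105,-.0516,.1172,94.4);blues()
E
```

```text
t90.0 tcp [ 0.5106 -0.0513  0.1173] yaw 94.4 tool units [-0.01 -0.    0.  ] w 0.064 f 0.0 F [-0.3  0.7  0.2] spin 0.01 j6 1.26
side [229.8 205.9] [214 184  33  43 523]
side [227.4 302.5] [221 299  12  10  59]
```

>>> carry_out(slide=[[0,0,0],[0,0,0],[0,0,0],[0,0,0],[0,0,0],[0,0,0],[0,0,0],[0,0,0]], spin=[0,0,0,0,0,0,0,0], jaw=-1, newtons=40)

```text
clock: 90.9
tcp_pos: [0.5105, -0.0515, 0.1167]
tool_rot: [0.679, 0.734, 0.0, 0.001]
force: [1.1, 0.2, 2.2]
grip_width: 0.0127
finger_force: 38.9
```

>>> carry_out(slide=[[0,0.01,-0.21],[0,0.01,-0.21],[0,0.03,-0.21],[0,0.03,-0.21],[0,0.05,-0.2],[0,0.06,-0.2],[0,0.07,-0.2],[0,0.08,-0.19],[0,0.09,-0.19],[0,0.1,-0.18],[0,0,0],[0,0,0],[0,0,0]], spin=[0,0,0,0,0,0,0,0,0,0,0,0,0])

```text
clock: 92.2
tcp_pos: [0.5208, -0.0507, 0.1669]
tool_rot: [0.68, 0.734, -0.002, -0.002]
force: [-5.3, -2.9, -1.0]
grip_width: 0.0125
finger_force: 39.2
```

```bash
cat >> h.py <<'E'
def tiltfit():
    # compare side-view arm edge: brightness profile of the lever arm against predicted line for each tilt
    f=cv2.cvtColor(env.grab_frame('side'),cv2.COLOR_BGR2GRAY).astype(np.float32); R=cv2.Rodrigues(np.array([0,0,.0775]))[0]; best=[]
    for tt in np.arange(-.75,.76,.02):
        T=cv2.Rodrigues(np.array([0,tt,0.]))[0]
        def smp(dz): 
            q=[R@(T@np.array([-x,-.137,dz])+[0,0,.11])+[.5959,.1313,.002] for x in np.linspace(.045,.085,15)]
            u=proj('side',q).astype(np.float32); return cv2.remap(f,u[:,0].reshape(1,-1),u[:,1].reshape(1,-1),cv2.INTER_LINEAR).mean()
        best.append((round(2*smp(.001)-smp(.012)-smp(-.012),1),round(tt,2)))
    print('tilt cand',sorted(best)[::-1][:5])
E
python3 - <<'E'
from h import *
plan(.5105,-.0516,.1172,94.4);blues();tiltfit()
E
```

```text
t92.2 tcp [ 0.5208 -0.0507  0.1669] yaw 94.4 tool units [-0.   -0.41  1.99] w 0.012 f 39.2 F [-5.3 -2.9 -1. ] spin -0.00 j6 1.27
side [225.5 192.2] [220 187  12  11  77]
side [217.7 206.7] [211 201  15  13 122]
side [206.7 221.8] [200 215  15  15 138]
side [227.4 302.5] [221 299  12  10  59]
tilt cand [(np.float32(102.2), np.float64(0.75)), (np.float32(98.6), np.float64(0.73)), (np.float32(86.2), np.float64(0.71)), (np.float32(69.8), np.float64(0.47)), (np.float32(68.5), np.float64(0.45))]
```

```bash
cat >> h.py <<'E'
def caps(t,sx):
    R=cv2.Rodrigues(np.array([0,0,.0775]))[0];T=cv2.Rodrigues(np.array([0,float(t),0]))[0]
    return proj('side',[R@(T@np.array([sx,y,.0475])+[0,0,.1115])+[.5959,.1313,0] for y in(-.07,0,.07)])
E
python3 - <<'E'
from h import *
np.set_printoptions(precision=1,suppress=True)
print('level',caps(0,0).tolist())
for t in(.36,.44,.524,.6): print(t,caps(t,.006).tolist())
E
```

```text
level [[240.02699777823938, 187.98314409129856], [230.63259508629548, 202.38276968930847], [220.06044134754, 218.61033224268343]]
0.36 [[231.93226042983733, 188.74358838789988], [222.14018344708117, 203.06949005240284], [211.1353060568531, 219.19523031122128]]
0.44 [[230.77998138982093, 189.24222263732278], [220.93934534478984, 203.57043372891204], [209.8830775088381, 219.69446265134513]]
0.524 [[229.64804995058705, 189.86425728133085], [219.76248324047313, 204.1989452407152], [208.65923664583812, 220.32547178984822]]
0.6 [[228.69918783256944, 190.50972310964212], [218.7785462911996, 204.85374482500313], [207.6391905455889, 220.9862334800832]]
```

Kinematics put the tilt at 0.46–0.53 rad, inside the window. Hold it.

>>> carry_out(slide=[[0,0,0],[0,0,0],[0,0,0],[0,0,0],[0,0,0],[0,0,0],[0,0,0],[0,0,0],[0,0,0],[0,0,0],[0,0,0],[0,0,0],[0,0,0],[0,0,0],[0,0,0],[0,0,0],[0,0,0],[0,0,0],[0,0,0],[0,0,0]], spin=[0,0,0,0,0,0,0,0,0,0,0,0,0,0,0,0,0,0,0,0])

```text
clock: 94.3
tcp_pos: [0.5208, -0.0507, 0.1669]
tool_rot: [0.68, 0.734, -0.002, -0.002]
force: [-6.9, -3.6, -0.9]
grip_width: 0.0127
finger_force: 39.2
```

```bash
python3 - <<'E'
from h import *
plan(.5105,-.0516,.1172,94.4)
f=env.grab_frame('side')
for y in range(168,206): print(y,''.join('%4d'%v for v in f[y,252:292:2].max(1)))
R=cv2.Rodrigues(np.array([0,0,.0775]))[0]
for tt in(0,.44,.52,.6):
    T=cv2.Rodrigues(np.array([0,float(tt),0]))[0]; print(tt,proj('side',[R@(T@np.array([x,-.135,0])+[0,0,.11])+[.5959,.1313,0] for x in(-.03,-.06,-.09)]).round(1).tolist())
E
```

```text
t94.3 tcp [ 0.5208 -0.0507  0.1669] yaw 94.4 tool units [-0.   -0.41  1.99] w 0.013 f 39.2 F [-6.9 -3.6 -0.9] spin -0.00 j6 1.27
168   92  46  86 142 168 184 191 194 197 199 197 189 127  68  60 123 115  68  40  77
169   74  75 111 137 148 169 187 193 195 198 196 186 125  73  60 100  87  76  49  74
170   92 107 128 135 136 149 178 190 193 195 192 182 119  71  59  67  62  81  52  52
171  119 125 132 134 133 137 162 186 191 191 188 174 109  71  57  33  46  81  52  29
172  128 129 130 130 132 132 148 184 191 190 184 159  92  69  55  21  42  80  51  27
173  130 128 126 127 129 131 144 184 191 189 175 131  72  66  56  21  39  79  51  28
174  133 127 126 125 127 130 142 182 189 184 156  97  59  65  52  21  36  77  51  27
175  150 135 130 125 126 129 140 177 186 174 125  64  47  62  49  24  36  74  50  33
176  170 155 148 134 129 133 141 173 183 155  86  41  39  56  42  20  33  74  50  31
177  179 174 171 158 149 152 161 181 177 126  51  32  32  46  32  21  34  74  55  30
178  181 181 183 181 175 179 185 189 167  95  38  31  32  38  24  20  35  74  59  35
179  181 185 188 191 191 194 197 191
[... 1770 characters left out ...]
121  75  31  29  29  29  35  62 103 141 133 102  96  85  89  98
201  146 127 125 125 122  83  34  31  30  32  46  85 121 156 143  96  76  70  77  80
202  138 125 124 124 122  93  38  34  43  53  72 111 136 160 149  99  71  55  56  69
203  132 125 123 124 124 101  52  59  80  95 114 142 152 163 149 107  77  49  48  77
204  127 123 123 126 124 110  77 101 128 147 159 169 169 167 154 131 105  75  62  89
205  125 124 124 125 123 117 103 139 167 180 184 186 183 172 165 159 145 120  95 100
0 [[259.3, 192.9], [269.9, 194.2], [280.6, 195.4]]
0.44 [[258.1, 188.8], [267.6, 185.8], [277.3, 182.8]]
0.52 [[257.7, 188.0], [266.7, 184.3], [276.0, 180.5]]
0.6 [[257.2, 187.3], [265.8, 182.9], [274.6, 178.4]]
```

The arm ridge reads about 0.47 rad, which is inside the window but on the low side. I'll nudge up about 2.5° and hold again to be safe.

>>> carry_out(slide=[[0,0.04,-0.09],[0,0.04,-0.09],[0,0,0],[0,0,0],[0,0,0],[0,0,0],[0,0,0],[0,0,0],[0,0,0],[0,0,0],[0,0,0],[0,0,0],[0,0,0],[0,0,0],[0,0,0],[0,0,0],[0,0,0],[0,0,0],[0,0,0],[0,0,0]], spin=[0,0,0,0,0,0,0,0,0,0,0,0,0,0,0,0,0,0,0,0])

```text
clock: 96.35
tcp_pos: [0.5227, -0.0506, 0.171]
tool_rot: [0.68, 0.734, -0.002, -0.002]
force: [-6.7, -2.8, -2.9]
grip_width: 0.0125
finger_force: 39.1
```

>>> carry_out(slide=[[0,-0.14,0.22],[0,-0.12,0.23],[0,-0.09,0.24],[0,-0.07,0.24],[0,-0.06,0.25],[0,-0.04,0.25],[0,-0.02,0.25],[0,-0.01,0.25],[0,0,0],[0,0,0]], spin=[0,0,0,0,0,0,0,0,0,0])

```text
clock: 97.35
tcp_pos: [0.5107, -0.0515, 0.1246]
tool_rot: [0.679, 0.734, -0.001, -0.0]
force: [-7.5, -2.0, 2.7]
grip_width: 0.0123
finger_force: 41.9
```

>>> carry_out(slide=[[0,0.01,0.26],[0,0.03,0.26],[0,0.04,0.26],[0,0.06,0.26],[0,0.08,0.25],[0,0.09,0.25],[0,0.11,0.24],[0,0.12,0.23],[0,0,0],[0,0,0],[0,0,0]], spin=[0,0,0,0,0,0,0,0,0,0,0])

```text
clock: 98.45
tcp_pos: [0.5216, -0.0507, 0.0716]
tool_rot: [0.68, 0.734, -0.003, -0.003]
force: [-8.2, -3.4, -3.4]
grip_width: 0.012
finger_force: 44.9
```

```bash
python3 - <<'E'
from h import *
plan(.5105,-.0516,.1172,94.4); blues()
f=env.grab_frame('side')
for y in range(188,222): print(y,''.join('%4d'%v for v in f[y,252:292:2].max(1)))
R=cv2.Rodrigues(np.array([0,0,.0775]))[0]
for tt in(0,-.44,-.52,-.6):
    T=cv2.Rodrigues(np.array([0,float(tt),0]))[0]; print(tt,proj('side',[R@(T@np.array([x,-.135,0])+[0,0,.11])+[.5959,.1313,0] for x in(-.03,-.06,-.09)]).round(1).tolist())
E
```

```text
t98.5 tcp [ 0.5216 -0.0507  0.0716] yaw 94.4 tool units [-0.   -0.44 -1.82] w 0.012 f 44.9 F [-8.2 -3.4 -3.4] spin -0.01 j6 1.27
side [240.8 209.6] [225 187  31  45 604]
side [227.4 302.5] [221 299  12  10  59]
188  101  95  91 114 106  60  45  36  28  27  28  33  28  27  26  29  27  24  27  65
189  101  98  94 114 109  74  63  54  31  26  31  37  29  25  24  32  33  27  25  60
190  101  99  98 112 113  84  77  73  37  28  31  39  28  23  25  32  37  27  26  50
191  102 100 101 111 114  89  75  73  40  27  29  37  27  25  28  34  39  26  25  39
192  100 100 101 110 115  93  59  56  37  28  25  32  29  23  28  35  39  27  25  28
193   98  99  98 108 116  95  47  41  36  28  29  27  24  26  26  36  37  27  24  30
194   91  91  90 110 116  96  44  34  31  28  26  26  24  26  26  41  38  28  25  27
195   75  76  81 111 115  95  40  30  30  26  29  27  26  29  25  47  39  29  26  27
196   65  60  73 110 115  97  45  29  28  27  28  28  28  34  34  46  41  30  27  30
197   55  53  72 110 116 104  66  38  32  27  28  31  30  51  50  37  38  38  27  40
198   52  47  72 111 115 115 100  63  3
[... 1515 characters left out ...]
 187 190 190 190 190 191 191 193 193 193 194 194 194 194 192
217   70  68  74 132 174 187 190 190 190 191 191 193 193 193 193 193 194 193 191 184
218   68  68  73 118 166 187 191 190 190 190 191 192 192 193 193 193 193 192 181 161
219   69  69  69  95 153 184 190 190 190 189 189 191 192 192 192 192 192 188 163 124
220   68  69  69  77 135 176 186 187 185 183 184 188 190 191 191 190 189 183 147  91
221   68  68  68  75 120 162 178 178 173 169 173 182 185 186 186 181 176 169 131  73
0 [[259.3, 192.9], [269.9, 194.2], [280.6, 195.4]]
-0.44 [[258.5, 196.7], [268.1, 201.8], [277.7, 206.9]]
-0.52 [[258.2, 197.4], [267.4, 203.0], [276.6, 208.7]]
-0.6 [[257.7, 197.9], [266.5, 204.2], [275.3, 210.3]]
```

The arm ridge reads about −0.50 rad, close to the −0.524 target and inside the window. Hold.

>>> carry_out(slide=[[0,0,0],[0,0,0],[0,0,0],[0,0,0],[0,0,0],[0,0,0],[0,0,0],[0,0,0],[0,0,0],[0,0,0],[0,0,0],[0,0,0],[0,0,0],[0,0,0],[0,0,0],[0,0,0],[0,0,0],[0,0,0],[0,0,0],[0,0,0]], spin=[0,0,0,0,0,0,0,0,0,0,0,0,0,0,0,0,0,0,0,0])

```text
clock: 100.55
tcp_pos: [0.5216, -0.0507, 0.0716]
tool_rot: [0.68, 0.734, -0.003, -0.003]
force: [-7.1, -4.7, -2.7]
grip_width: 0.0122
finger_force: 44.9
```

>>> carry_out(slide=[[0,-0.14,-0.23],[0,-0.11,-0.23],[0,-0.09,-0.23],[0,-0.07,-0.24],[0,-0.06,-0.24],[0,-0.04,-0.24],[0,-0.02,-0.24],[0,0,-0.23],[0,0,0],[0,0,0],[0,0,0]], spin=[0,0,0,0,0,0,0,0,0,0,0])

```text
clock: 101.65
tcp_pos: [0.5106, -0.0515, 0.1206]
tool_rot: [0.679, 0.734, -0.001, -0.0]
force: [-6.5, -3.8, -1.1]
grip_width: 0.0124
finger_force: 42.2
```

```bash
python3 - <<'E'
from h import *
plan(.5105,-.0516,.1185,94.4); blues()
E
```

```text
t101.7 tcp [ 0.5106 -0.0515  0.1206] yaw 94.4 tool units [-0.   -0.    0.09] w 0.012 f 42.2 F [-6.5 -3.8 -1.1] spin -0.00 j6 1.26
side [241.4 189.9] [236 184  12  13 136]
side [225.7 211.9] [214 196  24  31 379]
side [227.3 302.4] [221 299  12  10  60]
```

>>> carry_out(slide=[[0,0,0],[0,0,0],[0,0,0],[0,0,0],[0,0,0],[0,0,-0.5],[0,0,-1],[0,0,-1],[0,0,-1],[0,0,-1],[0,0,-1],[0,0,-0.5],[0.8,0.75,0],[0.9,0.75,0],[0.9,0.75,0],[0.9,0.75,0],[0.74,0.75,0],[0,0,0],[0,0,0],[0,0,0]], spin=[0,0,0,0,0,0,0,0,0,0,0,0,0,0,0,0,0,0,0,0], jaw=0.5)

```text
clock: 103.7
tcp_pos: [0.5966, 0.061, 0.2693]
tool_rot: [0.68, 0.734, -0.0, -0.0]
force: [0.7, 0.0, 0.1]
grip_width: 0.064
finger_force: 0.0
```

```bash
python3 - <<'E'
from h import *
plan(.597,.0615,.1765,94.4); blues()
f=env.grab_frame('side')
for y in range(186,206): print(y,''.join('%4d'%v for v in f[y,252:292:2].max(1)))
E
```

```text
t103.7 tcp [0.5966 0.061  0.2693] yaw 94.4 tool units [0.02 0.02 3.71] w 0.064 f 0.0 F [0.7 0.  0.1] spin -0.00 j6 1.48
side [241.5 190. ] [236 184  13  13 140]
side [225.6 211.9] [214 197  24  30 371]
side [227.4 302.5] [221 299  12  10  59]
186   99 103 111 134 147  91  63  92  83  50  30  28  29  29  27  29  28  30  32 103
187   87  92 101 119 118  61  46  56  49  32  30  31  27  30  29  28  29  30  34 121
188   74  79  92 113 105  59  45  44  36  31  28  29  27  29  30  28  30  32  36 127
189   68  71  88 112 109  74  65  62  41  28  31  28  28  30  29  30  33  29  33 116
190   67  68  86 112 113  91  93  88  64  40  37  33  30  29  30  34  30  30  35 106
191   67  69  83 111 114 113 125 119  96  71  66  59  52  45  37  36  29  24  41 100
192   66  68  82 110 115 126 143 137 122 112 115 109  96  78  65  44  30  27  37  83
193   61  67  81 110 115 118 127 127 126 132 139 138 127 116 107  63  30  25  33  61
194   57  69  82 110 115 105  91  97 104 114 125 130 128 131 129  76  29  23  30  44
195   53  70  83 111 115  96  59  60  67  75  88  96 103 113 117  67  24  27  29  37
196   57  86  93 113 114  93  42  35  37  45  52  60  65  82  93  62  42  39  39  48
197   76 122 122 123 114  90  40  29  29  32  34  34  44  66  88  79  77  65  57  74
198   92 145 147 134 113  83  34  29  29  25  30  36  52  81 101 103 107  88  79  98
199   83 135 156 135 112  76  32  27  29  29  31  45  79 116 119 110 113  93  88 107
200   70 126 158 129 113  74  33  29  30  31  35  63 103 142 133 103  94  84  90  97
201   65 134 158 119 115  78  31  29  30  32  47  85 121 156 144  96  76  71  77  80
202   65 143 151 110 112  78  35  35  42  53  71 111 136 160 149  98  72  56  56  70
203   65 140 133 102  92  63  41  58  79  97 115 141 152 163 149 106  77  50  49  76
204   67 127 114  93  67  46  61  99 128 148 158 170 170 167 153 131 106  75  61  91
205   76 115 102  87  49  39  79 138 167 180 183 186 183 173 165 159 147 120  94  99
```

Level confirmed: the arm ridge slope is 0.11 against a predicted 0.118. Now move the bottles to the tray, starting with bay −70.

>>> carry_out(slide=[[0,0,0.8],[0,0,0.8],[0,0,0.8],[0,0,0.7],[0,0,0.4],[0,0,0.2],[0,0,0],[0,0,0]], spin=[0,0,0,0,0,0,0,0])

```text
clock: 104.6
tcp_pos: [0.5976, 0.0615, 0.1779]
tool_rot: [0.679, 0.734, 0.001, 0.001]
force: [0.8, -0.2, 0.0]
grip_width: 0.0639
finger_force: 0.0
```

>>> carry_out(slide=[[0,0,0],[0,0,0],[0,0,0],[0,0,0],[0,0,0],[0,0,0],[0,0,-0.4],[0,0,-0.7],[0,0,-1],[0,0,-1],[0,0,-1],[0,0,-0.7],[0,0,0]], spin=[0,0,0,0,0,0,0,0,0,0,0,0,0], jaw=-1)

```text
clock: 105.9
tcp_pos: [0.5982, 0.0616, 0.2997]
tool_rot: [0.679, 0.734, 0.002, 0.002]
force: [-0.6, -0.4, -1.5]
grip_width: 0.0336
finger_force: 39.8
```

```bash
python3 - <<'E'
from h import *
plan(.5096,-.3998,.108,94.4)
E
```

```text
t105.9 tcp [0.5982 0.0616 0.2997] yaw 94.4 tool units [-18.13  -4.95   7.67] w 0.034 f 39.8 F [-0.6 -0.4 -1.5] spin 0.00 j6 1.48
```

>>> carry_out(slide=[[-0.5,-0.1,0],[-0.8,-0.2,0],[-1,-0.27,0],[-1,-0.27,0],[-1,-0.27,0],[-1,-0.27,0],[-1,-0.27,0],[-1,-0.27,0],[-1,-0.27,0],[-1,-0.27,0],[-1,-0.27,0],[-1,-0.27,0],[-1,-0.27,0],[-1,-0.27,0],[-1,-0.27,0],[-1,-0.27,0],[-1,-0.27,0],[-1,-0.33,0],[-0.83,-0.27,0],[0,0,0]], spin=[0,0,0,0,0,0,0,0,0,0,0,0,0,0,0,0,0,0,0,0])

```text
clock: 107.9
tcp_pos: [0.506, -0.403, 0.2931]
tool_rot: [0.681, 0.732, -0.001, -0.002]
force: [-0.1, 0.1, -1.0]
grip_width: 0.0338
finger_force: 39.8
```

>>> carry_out(slide=[[0,0,0.5],[0,0,1],[0,0,1],[0,0,1],[0,0,1],[0,0,1],[0,0,0.8],[0,0,0],[0,0,0],[0,0,0]], spin=[0,0,0,0,0,0,0,0,0,0])

```text
clock: 108.9
tcp_pos: [0.5089, -0.4002, 0.1406]
tool_rot: [0.679, 0.734, -0.0, 0.001]
force: [0.7, 0.3, -1.0]
grip_width: 0.0337
finger_force: 39.8
```

```bash
python3 - <<'E'
from h import *
plan(.5096,-.3998,.1094,94.4); blues()
P=env.get_obs()['tcp_pos']; print(proj('side',[P-[0,0,.0165]]),env.get_obs()['tool_rot'])
E
```

```text
t108.9 tcp [ 0.5089 -0.4002  0.1406] yaw 94.4 tool units [0.01 0.03 1.25] w 0.034 f 39.8 F [ 0.7  0.3 -1. ] spin 0.00 j6 0.72
side [317.6 137.8] [314 133   8  10  68]
side [225.  212.6] [214 198  24  29 355]
side [227.3 302.4] [221 299  12  10  60]
[[317.86889278 136.0519062 ]] [ 6.79357325e-01  7.33806232e-01 -3.15805291e-05  1.42798045e-03]
```

>>> carry_out(slide=[[0,0,0.5],[0,0,0.4],[0,0,0.15],[0,0,0.1],[0,0,0.08],[0,0,0],[0,0,0]], spin=[0,0,0,0,0,0,0])

```text
clock: 109.65
tcp_pos: [0.5085, -0.4009, 0.1131]
tool_rot: [0.68, 0.734, -0.001, 0.002]
force: [-4.1, 1.5, 13.7]
grip_width: 0.0331
finger_force: 41.4
```

>>> carry_out(slide=[[0,0,0],[0,0,0],[0,0,0],[0,0,0],[0,0,-0.5],[0,0,-1],[0,0,-1],[0,0,-1],[0,0,-1],[0,0,-1],[0,0,-1],[0,0,0],[0,0,0]], spin=[0,0,0,0,0,0,0,0,0,0,0,0,0], jaw=0.5)

```text
clock: 110.95
tcp_pos: [0.509, -0.4002, 0.2723]
tool_rot: [0.679, 0.734, -0.0, 0.001]
force: [0.9, 0.3, -0.7]
grip_width: 0.0639
finger_force: 0.0
```

```bash
python3 - <<'E'
from h import *
plan(.592,.131,.29,94.4); blues()
print(proj('side',[(.509,-.4,.0925)]))
E
```

```text
t111.0 tcp [ 0.509  -0.4002  0.2723] yaw 94.4 tool units [20.93  4.95 -0.71] w 0.064 f 0.0 F [ 0.9  0.3 -0.7] spin 0.00 j6 0.72
side [317.5 146. ] [315 143   6   7  42]
side [225.  212.6] [214 198  24  29 355]
side [227.4 302.5] [221 299  12  10  58]
[[317.50764559 144.63422525]]
```

>>> carry_out(slide=[[1,0.23,-0.35],[1,0.23,-0.35],[1,0.23,0],[1,0.23,0],[1,0.23,0],[1,0.23,0],[1,0.23,0],[1,0.24,0],[1,0.24,0],[1,0.24,0],[1,0.24,0],[1,0.24,0],[1,0.24,0],[1,0.24,0],[1,0.24,0],[1,0.24,0],[1,0.24,0],[1,0.24,0],[1,0.24,0],[1,0.24,0]], spin=[0,0,0,0,0,0,0,0,0,0,0,0,0,0,0,0,0,0,0,0])

```text
clock: 113.0
tcp_pos: [0.5872, 0.1088, 0.2863]
tool_rot: [0.679, 0.734, -0.001, -0.001]
force: [-0.5, 0.2, -1.5]
grip_width: 0.0639
finger_force: 0.0
```

>>> carry_out(slide=[[0.93,0.24,0],[0,0,0],[0,0,0],[0,0,0]], spin=[0,0,0,0])

```text
clock: 113.4
tcp_pos: [0.5918, 0.1306, 0.2875]
tool_rot: [0.68, 0.734, -0.001, -0.0]
force: [-0.2, -0.6, -0.3]
grip_width: 0.0638
finger_force: 0.0
```

```bash
python3 - <<'E'
from h import *
plan(.592,.131,.1775,94.4)
f=env.grab_frame('side')
for y in range(194,232,2): print(y,''.join('B' if p[0]>p[2]+20 else '#' if p.max()<60 else '.' for p in f[y,205:250].astype(int)))
E
```

```text
t113.4 tcp [0.5918 0.1306 0.2875] yaw 94.4 tool units [0.01 0.01 4.4 ] w 0.064 f 0.0 F [-0.2 -0.6 -0.3] spin -0.01 j6 1.60
194 .............................................
196 .............................................
198 .......................BBBBBBBB..............
200 ...................BBBBBBBBBBBBB.............
202 ...................BBBBBBBBBBBBB.............
204 ...................BBBBBBBBBBBBB.............
206 ...................BBBBBBBBBBBBB#............
208 ..................#BBBBBBBBBBBBB###..........
210 ..................BBBBBBBBBBB#######.........
212 ..............BBBBBBBBB#############.........
214 ..........BBBBBBBBBBBBBB############.........
216 .........BBBBBBBBBBBBBBB#############........
218 .........BBBBBBBBBBBBBB############..........
220 ..........BBBBBBBBBBBBBB#######..............
222 ..........BBBBBBBBBBBBB####..................
224 ........#BBBBBBBBBBBBB######.................
226 ......########BB############.................
228 ......######################.................
230 .......#####################.................
```

>>> carry_out(slide=[[0,0.1,0.8],[0,0,0.9],[0,0,0.9],[0,0,0.8],[0,0,0.6],[0,0,0.3],[0,0,0.1],[0,0,0],[0,0,0]], spin=[0,0,0,0,0,0,0,0,0])

```text
clock: 114.35
tcp_pos: [0.5954, 0.1316, 0.1799]
tool_rot: [0.679, 0.734, 0.001, 0.001]
force: [0.5, 0.3, -0.2]
grip_width: 0.0641
finger_force: 0.0
```

>>> carry_out(slide=[[0,0,0],[0,0,0],[0,0,0],[0,0,0],[0,0,0],[0,0,0],[0,0,-0.4],[0,0,-0.7],[0,0,-1],[0,0,-1],[0,0,-1],[0,0,-0.7],[0,0,0]], spin=[0,0,0,0,0,0,0,0,0,0,0,0,0], jaw=-1)

```text
clock: 115.65
tcp_pos: [0.5955, 0.1317, 0.3013]
tool_rot: [0.679, 0.734, 0.002, 0.001]
force: [0.8, -0.3, -1.3]
grip_width: 0.0331
finger_force: 40.0
```

```bash
python3 - <<'E'
from h import *
plan(.504,-.33,.112,94.4)
E
```

```text
t115.7 tcp [0.5955 0.1317 0.3013] yaw 94.4 tool units [-18.13  -5.07   7.57] w 0.033 f 40.0 F [ 0.8 -0.3 -1.3] spin 0.00 j6 1.60
```

>>> carry_out(slide=[[-0.5,-0.1,0],[-0.8,-0.2,0],[-1,-0.27,0],[-1,-0.27,0],[-1,-0.27,0],[-1,-0.27,0],[-1,-0.27,0],[-1,-0.27,0],[-1,-0.27,0],[-1,-0.27,0],[-1,-0.27,0],[-1,-0.27,0],[-1,-0.27,0],[-1,-0.27,0],[-1,-0.27,0],[-1,-0.27,0],[-1,-0.27,0],[-1,-0.35,0],[-0.83,-0.37,0],[0,0,0]], spin=[0,0,0,0,0,0,0,0,0,0,0,0,0,0,0,0,0,0,0,0])

```text
clock: 117.65
tcp_pos: [0.5006, -0.3329, 0.2953]
tool_rot: [0.681, 0.732, -0.001, -0.002]
force: [0.7, -0.4, -1.4]
grip_width: 0.0334
finger_force: 40.0
```

>>> carry_out(slide=[[0,0,0],[0,0,0.5],[0,0,1],[0,0,1],[0,0,1],[0,0,1],[0,0,1],[0,0,0.8],[0,0,0],[0,0,0],[0,0,0]], spin=[0,0,0,0,0,0,0,0,0,0,0])

```text
clock: 118.75
tcp_pos: [0.5039, -0.3301, 0.1427]
tool_rot: [0.679, 0.734, 0.0, 0.001]
force: [-0.8, -0.9, -1.1]
grip_width: 0.0333
finger_force: 40.0
```

```bash
python3 - <<'E'
from h import *
plan(.504,-.33,.1135,94.4); blues()
P=env.get_obs()['tcp_pos']; print(proj('side',[P-[0,0,.0185]]))
E
```

```text
t118.8 tcp [ 0.5039 -0.3301  0.1427] yaw 94.4 tool units [0.01 0.01 1.17] w 0.033 f 40.0 F [-0.8 -0.9 -1.1] spin 0.01 j6 0.80
side [314.2 146.6] [310 143  10   8  64]
side [220.6 219.5] [214 213  15  14 169]
side [227.4 302.5] [221 299  12  10  58]
[[314.35423944 144.22123818]]
```

>>> carry_out(slide=[[0,0,0.5],[0,0,0.4],[0,0,0.15],[0,0,0.1],[0,0,0.05],[0,0,0],[0,0,0]], spin=[0,0,0,0,0,0,0])

```text
clock: 119.5
tcp_pos: [0.503, -0.3303, 0.1146]
tool_rot: [0.679, 0.734, -0.0, 0.001]
force: [-3.7, 1.5, 13.7]
grip_width: 0.0335
finger_force: 41.4
```

>>> carry_out(slide=[[0,0,0],[0,0,0],[0,0,0],[0,0,0],[0,0,-0.5],[0,0,-1],[0,0,-1],[0,0,-1],[0,0,-1],[0,0,-1],[0,0,-1.0],[0,0,-0.5],[0,0,0]], spin=[0,0,0,0,0,0,0,0,0,0,0,0,0], jaw=0.5)

```text
clock: 120.8
tcp_pos: [0.5041, -0.3308, 0.29]
tool_rot: [0.679, 0.734, 0.0, 0.003]
force: [0.0, -1.0, 0.8]
grip_width: 0.0637
finger_force: 0.0
```

```bash
python3 - <<'E'
from h import *
plan(.5885,.2011,.29,94.4); blues()
print(proj('side',[(.509,-.4,.0925),(.504,-.33,.0925)]))
E
```

```text
t120.8 tcp [ 0.5041 -0.3308  0.29  ] yaw 94.4 tool units [20.95  5.   -0.  ] w 0.064 f 0.0 F [ 0.  -1.   0.8] spin 0.00 j6 0.80
side [315.9 151.1] [310 143  12  16 127]
side [220.4 219.5] [214 213  15  14 168]
side [227.4 302.5] [221 299  12  10  59]
[[317.50764559 144.63422525]
 [313.99322431 153.03691836]]
```

Two are placed. Now the third, in bay +70.

>>> carry_out(slide=[[1,0.23,0],[1,0.23,0],[1,0.23,0],[1,0.23,0],[1,0.23,0],[1,0.23,0],[1,0.23,0],[1,0.24,0],[1,0.24,0],[1,0.24,0],[1,0.24,0],[1,0.24,0],[1,0.24,0],[1,0.24,0],[1,0.24,0],[1,0.24,0],[1,0.24,0],[1,0.24,0],[1,0.24,0],[1,0.24,0]], spin=[0,0,0,0,0,0,0,0,0,0,0,0,0,0,0,0,0,0,0,0])

```text
clock: 122.85
tcp_pos: [0.5821, 0.1786, 0.2844]
tool_rot: [0.679, 0.734, -0.001, -0.001]
force: [0.5, -0.1, 0.3]
grip_width: 0.0641
finger_force: 0.0
```

>>> carry_out(slide=[[0.95,0.28,0],[0,0,0],[0,0,0],[0,0,0]], spin=[0,0,0,0])

```text
clock: 123.25
tcp_pos: [0.5875, 0.201, 0.2853]
tool_rot: [0.68, 0.734, -0.001, -0.0]
force: [0.5, -0.7, 0.3]
grip_width: 0.0641
finger_force: 0.0
```

```bash
python3 - <<'E'
from h import *
plan(.5885,.2011,.1785,94.4); blues()
print((caps(0,0)[2]+[-.4,1.8]),(caps(0,-.006)[2]+[-.4,1.8]))
E
```

```text
t123.2 tcp [0.5875 0.201  0.2853] yaw 94.4 tool units [0.   0.04 4.27] w 0.064 f 0.0 F [ 0.5 -0.7  0.3] spin -0.01 j6 1.72
side [315.9 151. ] [310 143  12  16 125]
side [220.5 219.4] [214 213  15  14 167]
side [227.4 302.5] [221 299  12  10  59]
[219.66044135 220.41033224] [222.14233083 220.7534305 ]
```

>>> carry_out(slide=[[0,0.03,0.8],[0,0,0.9],[0,0,0.9],[0,0,0.8],[0,0,0.5],[0,0,0.3],[0,0,0.05],[0,0,0],[0,0,0]], spin=[0,0,0,0,0,0,0,0,0])

```text
clock: 124.2
tcp_pos: [0.5892, 0.202, 0.1812]
tool_rot: [0.679, 0.734, 0.001, 0.001]
force: [-0.4, -0.4, -0.0]
grip_width: 0.0638
finger_force: 0.0
```

>>> carry_out(slide=[[0,0,0],[0,0,0],[0,0,0],[0,0,0],[0,0,0],[0,0,0],[0,0,-0.4],[0,0,-0.7],[0,0,-1],[0,0,-1],[0,0,-1],[0,0,-0.7],[0,0,0]], spin=[0,0,0,0,0,0,0,0,0,0,0,0,0], jaw=-1)

```text
clock: 125.5
tcp_pos: [0.5892, 0.202, 0.3025]
tool_rot: [0.679, 0.734, 0.002, 0.001]
force: [-0.1, -0.0, -1.4]
grip_width: 0.0332
finger_force: 40.1
```

```bash
python3 - <<'E'
from h import *
plan(.4984,-.2602,.1135,94.4)
E
```

```text
t125.5 tcp [0.5892 0.202  0.3025] yaw 94.4 tool units [-18.16  -5.04   7.56] w 0.033 f 40.1 F [-0.1 -0.  -1.4] spin 0.00 j6 1.72
```

>>> carry_out(slide=[[-0.5,-0.1,0],[-0.8,-0.2,0],[-1,-0.27,0],[-1,-0.27,0],[-1,-0.27,0],[-1,-0.27,0],[-1,-0.27,0],[-1,-0.27,0],[-1,-0.27,0],[-1,-0.27,0],[-1,-0.27,0],[-1,-0.27,0],[-1,-0.27,0],[-1,-0.27,0],[-1,-0.27,0],[-1,-0.27,0],[-1,-0.27,0],[-1,-0.35,0],[-0.86,-0.34,0],[0,0,0]], spin=[0,0,0,0,0,0,0,0,0,0,0,0,0,0,0,0,0,0,0,0])

```text
clock: 127.5
tcp_pos: [0.4953, -0.2632, 0.2967]
tool_rot: [0.681, 0.732, -0.001, -0.002]
force: [0.0, 0.8, -1.4]
grip_width: 0.0329
finger_force: 40.1
```

>>> carry_out(slide=[[0,0,0],[0,0,0.5],[0,0,1],[0,0,1],[0,0,1],[0,0,1],[0,0,1],[0,0,0.8],[0,0,0],[0,0,0],[0,0,0]], spin=[0,0,0,0,0,0,0,0,0,0,0])

```text
clock: 128.6
tcp_pos: [0.4985, -0.2605, 0.1438]
tool_rot: [0.679, 0.734, 0.0, 0.001]
force: [0.1, 0.0, -1.8]
grip_width: 0.0331
finger_force: 40.1
```

```bash
python3 - <<'E'
from h import *
plan(.4984,-.2602,.1145,94.4); blues()
P=env.get_obs()['tcp_pos']; print(proj('side',[P-[0,0,.0185]]))
E
```

```text
t128.6 tcp [ 0.4985 -0.2605  0.1438] yaw 94.4 tool units [ 0.01 -0.    1.17] w 0.033 f 40.1 F [ 0.1  0.  -1.8] spin 0.01 j6 0.89
side [310.7 154.3] [306 149  10  11  80]
side [227.4 302.5] [221 299  12  10  58]
[[310.61559028 152.73460687]]
```

>>> carry_out(slide=[[0,0,0.5],[0,0,0.4],[0,0,0.15],[0,0,0.1],[0,0,0.05],[0,0,0],[0,0,0]], spin=[0,0,0,0,0,0,0])

```text
clock: 129.35
tcp_pos: [0.4978, -0.2608, 0.1157]
tool_rot: [0.679, 0.734, -0.0, 0.001]
force: [-5.3, 3.0, 12.6]
grip_width: 0.0329
finger_force: 41.6
```

>>> carry_out(slide=[[0,0,0],[0,0,0],[0,0,0],[0,0,0],[0,0,-0.5],[0,0,-1],[0,0,-1],[0,0,-1],[0,0,-1],[0,0,-1],[0,0,-1],[0,0,-0.5],[0,-1,0],[0,-1,0],[0,-1,0],[0,-1,0],[0,-1,0],[0,0,0],[0,0,0]], spin=[0,0,0,0,0,0,0,0,0,0,0,0,0,0,0,0,0,0,0], jaw=0.5)

```text
clock: 131.25
tcp_pos: [0.3733, -0.2703, 0.2883]
tool_rot: [0.68, 0.733, 0.0, 0.001]
force: [0.4, 0.4, -0.6]
grip_width: 0.0639
finger_force: 0.0
```

```bash
python3 - <<'E'
from h import *
plan(.5,-.26,.2,94.4); blues(); blues('top')
c=[(.509,-.4,.0925),(.504,-.33,.0925),(.4984,-.2602,.0925)]
print(proj('side',c)); print(proj('top',[np.array(p)+[0,0,.0075] for p in c]))
f=env.grab_frame('side')
for y in range(136,190,2): print(y,''.join('B' if p[0]>p[2]+20 else '#' if p.max()<60 else '+' if p.max()<110 else '.' for p in f[y,290:335].astype(int)))
for y in range(190,196): print(y,''.join('%4d'%v for v in f[y,262:284:2].max(1)))
t=env.grab_frame('top'); m=cv2.inRange(cv2.cvtColor(t,cv2.COLOR_BGR2HSV),(105,90,40),(130,255,255)); k,l,st,ce=cv2.connectedComponentsWithStats(m[190:260,330:440]); print(st[1:].tolist(),(ce[1:]+[330,190]).round(1).tolist())
E
```

```text
t131.2 tcp [ 0.3733 -0.2703  0.2883] yaw 94.4 tool units [0.03 5.08 3.53] w 0.064 f 0.0 F [ 0.4  0.4 -0.6] spin -0.01 j6 0.72
side [314.  155.4] [307 143  15  25 209]
side [227.3 302.5] [221 299  12  10  59]
top [177.2 205.3] [174 200   7  11  64]
top [390.7 216.9] [385 211  13  13 124]
top [414.  216.1] [409 210  11  13 116]
top [369.8 217.9] [364 212  13  13 128]
[[317.50764559 144.63422525]
 [313.99322431 153.03691836]
 [310.35354495 162.20392602]]
[[415.17626182 215.42011274]
 [392.02028117 216.59277601]
 [368.81878878 217.97105907]]
136 ...++++#########+++#+####++..................
138 ............+++++######+.....................
140 .............................................
142 ..........................BBBBB..............
144 ........................+BBBBBBB+............
146 +++++...................+BBBBBB++............
148 ++++++++...............+BBBBBBB#+............
150 .....................+BBBBBBBBB###...........
152 ....................BBBBBBBBBBB###+..........
154 ...................++BBBBBBBBB####+..........
156 ...................+BBBBBBBBB#####+..........
158 ..
[... 506 characters left out ...]
.....+###++++++++++++...........++...
180 ##+..........+###+++++++++++...........+###++
182 #+...........+###++++++++++...........++#####
184 +............+###+++++++++++..........++#####
186 +.............++###++++##++...........+######
188 ..................++++++..............++++###
190   94  94  91  63  41  35  35  30  31  31  35
191  114 127 120  97  71  67  62  54  45  41  38
192  128 146 140 125 113 116 110  98  80  67  47
193  122 129 129 130 133 142 140 130 119 109  65
194  108  94 100 106 117 127 132 131 133 133  79
195  100  60  62  68  76  91  99 106 116 119  69
[[55, 21, 13, 13, 123], [79, 20, 11, 13, 116], [34, 22, 13, 13, 128]] [[390.7, 216.8], [414.0, 216.1], [369.9, 217.9]]
```

All three caps sit where upright bottles in the tray should show them: top view (414,216), (391,217) and (370,218). The cradle is empty, the lever arm is unchanged from level and the robot is clear.

```bash
python3 -c "
from rig import env
print(env.hand_in())"
```

```text
the job is handed in; nothing more can be done
None
```

The job is handed in at about 131 s: by the camera checks all three blue-capped bottles were mixed and stand upright in the tray and the cradle is empty and level, though the hand-in returned no verdict.

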